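# Load the lens dryer

### The job

Gather the stray lens blocks from the bench into the steel cup with the others, pour the whole cupful into the drying pan while the pan stands at the loading ring, and stand the empty cup upright on its round rubber pad. When all the lenses are in the pan, slide the pan along the deck, never lifting or tipping it, until it is centred on the air grille; after that start the dryer by pushing the timer knob down and, while it is down, turning it clockwise until its pointer is at the long white mark, then let it spring up. Leave the lamp, the bottle and the screwdriver where they are.

Things in the scene. Friction and masses are not known exactly. Their poses are not given: they have to be found in the camera images.
- lens1: a lens block for an LED lamp: white square plastic base with a clear dome, 17 x 17 mm and 16 mm tall, 12 g, origin at the block's centre, z up through the dome; starts in the cup; may be absent
- lens2: a lens block for an LED lamp: white square plastic base with a clear dome, 17 x 17 mm and 16 mm tall, 12 g, origin at the block's centre, z up through the dome; starts in the cup; may be absent
- lens3: a lens block for an LED lamp: white square plastic base with a clear dome, 17 x 17 mm and 16 mm tall, 12 g, origin at the block's centre, z up through the dome; starts in the cup; may be absent
- lens4: a lens block for an LED lamp: white square plastic base with a clear dome, 17 x 17 mm and 16 mm tall, 12 g, origin at the block's centre, z up through the dome; starts in the cup; may be absent
- stray1: a lens block for an LED lamp: white square plastic base with a clear dome, 17 x 17 mm and 16 mm tall, 12 g, origin at the block's centre, z up through the dome; starts astray on the bench, upright, any yaw; may be absent
- stray2: a lens block for an LED lamp: white square plastic base with a clear dome, 17 x 17 mm and 16 mm tall, 12 g, origin at the block's centre, z up through the dome; starts astray on the bench, upright, any yaw; may be absent
- stray3: a lens block for an LED lamp: white square plastic base with a clear dome, 17 x 17 mm and 16 mm tall, 12 g, origin at the block's centre, z up through the dome; starts astray on the bench, upright, any yaw; may be absent
- stray4: a lens block for an LED lamp: white square plastic base with a clear dome, 17 x 17 mm and 16 mm tall, 12 g, origin at the block's centre, z up through the dome; starts astray on the bench, upright, any yaw; may be absent
- stray5: a lens block for an LED lamp: white square plastic base with a clear dome, 17 x 17 mm and 16 mm tall, 12 g, origin at the block's centre, z up through the dome; starts astray on the bench, upright, any yaw; may be absent
- cup: round polished steel cup without handle, 90 mm tall, 60 mm across at the foot and 70 mm at the rim (66 mm at 60 mm up), walls 3 mm, inner floor 4 mm up, 0.12 kg; origin at the centre of its underside, z up
- pad: thin round black rubber pad lying on the bench, 90 mm across, 1 mm thick and soft (things on it stand at bench level), where the cup belongs; origin at its centre
- pan: round shallow steel pan, 172 mm across the rim, 164 at the foot, 36 deep, walls 3, inner floor 4 up, 0.4 kg; one straight black bar handle on its own -x side (towards the robot): the bar runs 83 to 183 mm from the pan's centre, 14 mm wide, 12 thick, its middle 29 mm above the underside; good grip 135 mm from the centre, beyond the deck's edge. Origin at the centre of its underside
- deck: parts dryer: fixed flat aluminium deck, 220 mm deep (x), 420 mm long (y), 40 mm high, the surface on which the pan slides, with a grey control box (50 mm high) joined on at its right (-y) end that carries the knob. Origin under the deck's centre at bench level; x away from the robot, y along the deck
- load_ring: loading station: a thin black ring outline, 188 mm across, painted flush on the deck; origin at its centre on the deck's surface. At the left or the right half of the deck
- grille: drying station: a flush dark slotted round air grille in the deck, 188 mm across; origin at its centre on the deck's surface. On the half of the deck that has no ring, 0.2 m from it
- knob_grip (a point): grip point of the dryer's black timer knob, on its upright axis: a bar 42 mm long, 14 wide, 32 tall on a disc 44 across; this point is 10 mm below the bar's top, 22 above the disc (88 mm above the bench when up). Its x axis runs along the bar, away from the end with the white pointer line; at zero the pointer faces the robot side
- dial_mark (a point): the long white mark on the control box, 33 mm from the knob's axis, to which the pointer must be set: 1.2 rad clockwise from zero. The short white mark is zero
- knob (a joint): how far the knob is pushed down, m: 0 up, 0.008 fully down; a spring of 2.4 N at rest and 8.8 N fully down brings it back up. The knob turns away from zero only while it is pushed down more than 5 mm (a lug meets a stop otherwise, at about 0.15 rad)
- knob_turn (a joint): angle of the knob, rad: 0 at the zero mark, growing clockwise seen from above, end stop at 1.7; it stays where it is left. The white mark is at 1.2
- lamp: bystander: finished round underwater lamp, 170 mm across, 71 mm high, 1.1 kg; origin under its centre
- flask: bystander: drinking bottle, 62 mm across, 170 mm tall; origin under its centre
- driver: bystander: screwdriver lying on the bench, 190 mm long; origin at its middle, underneath
Not all that is in view belongs to the job. Of the things that look like the cup, take the one that is farthest to the robot's right at the start.

How it is judged:
On the way, in this order (a step that is already met when the one before it is completed fails the run):
1. every lens block is in the cup (horizontal distance between each of lens1, lens2, lens3, lens4, stray1, stray2, stray3, stray4, stray5 and cup below 0.029 m and z of lens1 in the frame of cup between 0.003 and 0.088 m and z of lens2 in the frame of cup between 0.003 and 0.088 m and z of lens3 in the frame of cup between 0.003 and 0.088 m and z of lens4 in the frame of cup between 0.003 and 0.088 m and z of stray1 in the frame of cup between 0.003 and 0.088 m and z of stray2 in the frame of cup between 0.003 and 0.088 m and z of stray3 in the frame of cup between 0.003 and 0.088 m and z of stray4 in the frame of cup between 0.003 and 0.088 m and z of stray5 in the frame of cup between 0.003 and 0.088 m and angle between cup's own z axis and vertical below 0.3 rad), for 0.3 s.
2. the cup is tipped over the pan (angle between cup's own z axis and vertical above 1.1 rad and horizontal distance between cup and pan below 0.17 m).
3. every lens block is in the pan, the pan still at the loading ring (horizontal distance between each of lens1, lens2, lens3, lens4, stray1, stray2, stray3, stray4, stray5 and pan below 0.08 m and z of lens1 in the frame of pan between 0.006 and 0.045 m and z of lens2 in the frame of pan between 0.006 and 0.045 m and z of lens3 in the frame of pan between 0.006 and 0.045 m and z of lens4 in the frame of pan between 0.006 and 0.045 m and z of stray1 in the frame of pan between 0.006 and 0.045 m and z of stray2 in the frame of pan between 0.006 and 0.045 m and z of stray3 in the frame of pan between 0.006 and 0.045 m and z of stray4 in the frame of pan between 0.006 and 0.045 m and z of stray5 in the frame of pan between 0.006 and 0.045 m and horizontal distance between pan and load_ring below 0.045 m), for 0.3 s.
4. the pan stands centred on the grille (horizontal distance between pan and grille below 0.02 m and angle between pan's own z axis and vertical below 0.06 rad and z of pan in the frame of deck below 0.044 m), for 0.2 s.
5. the knob is pushed down at zero (value of joint knob above 0.005 m and value of joint knob_turn below 0.3 rad).
6. the knob is turned to the mark while it is down (value of joint knob above 0.003 m and value of joint knob_turn between 1.02 and 1.38 rad).
At the end, for the whole second after the job is handed in: Every lens block lies in the pan; the pan stands flat on the deck within 20 mm of the grille's centre; the knob is up with its pointer within 0.18 rad of the long mark; the cup stands upright on the pad, its centre within 25 mm of the pad's; all at rest (all of step 4 and horizontal distance between each of lens1, lens2, lens3, lens4, stray1, stray2, stray3, stray4, stray5 and pan below 0.08 m and z of lens1 in the frame of pan between 0.006 and 0.045 m and z of lens2 in the frame of pan between 0.006 and 0.045 m and z of lens3 in the frame of pan between 0.006 and 0.045 m and z of lens4 in the frame of pan between 0.006 and 0.045 m and z of stray1 in the frame of pan between 0.006 and 0.045 m and z of stray2 in the frame of pan between 0.006 and 0.045 m and z of stray3 in the frame of pan between 0.006 and 0.045 m and z of stray4 in the frame of pan between 0.006 and 0.045 m and z of stray5 in the frame of pan between 0.006 and 0.045 m and value of joint knob below 0.002 m and value of joint knob_turn between 1.02 and 1.38 rad and horizontal distance between cup and pad below 0.025 m and angle between cup's own z axis and vertical below 0.1 rad and height (world z) of cup below 0.006 m and linear speed of each of lens1, lens2, lens3, lens4, stray1, stray2, stray3, stray4, stray5, cup, pan below 0.03 m/s); the robot touches nothing.
It fails at once if the pan is lifted more than 12 mm off the deck or tipped more than 0.2 rad (z of pan in the frame of deck above 0.052 m or angle between pan's own z axis and vertical above 0.2 rad).
It fails at once if the lamp, bottle or screwdriver is moved more than 30 mm (distance of any of lamp, flask, driver from where it was at the start of the episode above 0.03 m).
Of stray1, stray2, stray3, stray4, stray5 only 3 to 5 are there at a start; the rules pass over those that are not, and their reading is None.
Of lens1, lens2, lens3, lens4 only 2 to 4 are there at a start; the rules pass over those that are not, and their reading is None.
At some moment in a run one of cup, stray1, stray2, stray3, stray4, stray5 may be knocked a few centimetres aside while the robot is not near it.
It also fails if it takes over 208 s, if anything falls off the work surface, if the arm or the gripper's body presses on something with over 40 N, if the wrist force passes 120 N, or if a joint passes its speed limit or range.

### The arm

A 7-joint arm with a two-finger parallel gripper is mounted at the origin on the work surface. World frame = base frame: x ahead of the robot, y to its left, z up, the work surface at z = 0. Lengths are in m, angles in rad, forces in N, time in s.
With the tool pointing down it reaches from about 0.425 to 0.95 m from the base axis. Payload 4.7 kg.
Tool frame: the origin (TCP) lies on the centre line of the jaws, within the pads' length; the fingertips stand arm.nose_length ahead of it and the grasp point (between the pads) lies 2 mm behind it (arm.nose_length is the distance from the TCP to the fingertips, in m); z points along the fingers, y is the direction in which the jaws open and shut (so a half turn about z gives the same grasp; the last joint's range is limited). The gripper opens to 87 mm and grips with 3 to 60 N. Pads are 19 mm wide; open, the fingers measure 117 mm over their backs; the gripper's body (75 mm by 190 mm) begins 51 mm behind the grasp point.
Start: joints at [1.117, 0.469, -0.049, 1.532, 0.024, 1.141, -0.082], TCP at [0.278, -0.615, 0.24] pointing down, gripper open.
Joint ranges: [-2.59, 2.59], [-0.33, 1.99], [-1.39, 1.29], [0.1, 2.45], [-1.04, 4.18], [0.21, 1.99], [-2.66, 2.66]. Speed limits (rad/s): [2.57, 2.57, 3.14, 3.14, 3.14, 3.14, 3.14].

### API

Orientations are given as a unit quaternion [w, x, y, z].
In Python, from bench import arm gives the robot as it stands. The module is installed in compiled form; this text tells all that it offers. Calls block until the motion is done:
- arm.goto(position, orientation): joint-space move of the TCP to a pose.
- arm.move_l(position, rot=None, speed=0.15, stop_force=None): straight line of the TCP; rot=None keeps the orientation; speed is the mean speed in m/s. With stop_force (N) it stops when the force on the tool has changed by that much, and returns True; else False.
- arm.move_j(angles): joint-space move.
- arm.set_gripper(opening, force=None): opening from 0.0 (shut) to 1.0 (fully open); force is the grip in N (None keeps the last); returns when the fingers have stopped.
- arm.wait(seconds).
- arm.inverse_kinematics(position, orientation): joint angles nearest the present ones, or None.
- arm.read_camera(name): name is "side" or "top" or "wrist"; returns the picture (384x512x3 uint8, red, green, blue); there is no depth.
- arm.camera_info(name): a dict with "K" (3x3 intrinsics, pixels), "xyz" and "rotation" of the camera in the world; the wrist camera has in their place "hand_eye" (4x4, takes a point from camera to tool coordinates, whose origin is the TCP and whose axes are the flange's). Camera axes: x right, y down, z forward; pixel columns grow to the right and rows downward; lengths in m; the calibration is good to about 2 mm. The wrist camera is an equidistant fisheye: a pixel r from the principal point sees the ray r / f radians off the axis. A picture is of the moment at which its call begins: read the wrist's pose just before it. camera_info takes no time and is no camera call.
A pose or a line that the arm cannot do raises arm.PlanningError and nothing moves.
- arm.sign_off(): hands the job in, once; it reports no verdict.
Trained networks look in the newest picture that a camera, given by its name, has taken for a name from the list of things; names that differ only in an ending like _2 or _b are one class to them, and where a whole thing is asked for, a point or a joint stands for the part that bears it (a point fixed in the world has none). Each returns a list of dicts, best first, with "p" (0 to 1); they miss things now and then, are a little off and sometimes report something else, mostly with a low value. They report only what shows in the picture. A call takes as long as a camera call. They do not tell look-alikes from the thing itself.
- arm.regions_of(camera, name): "mask" (384x512 bool, what is visible of it) and "bbox" ([left, top, right, bottom] in pixels, round what is visible of it).
- arm.tip_of(camera, name): "position" ([row, column] in pixels: a listed point, or the origin of a listed thing).
Readings, each from a call of its own:
- arm.get_t(): time.
- arm.get_joints(): joint angles.
- arm.get_joint_velocities(): joint speeds.
- arm.get_tau(): joint torques, N m.
- arm.get_tool_pos(): TCP position.
- arm.get_tcp_rot(): TCP orientation.
- arm.get_ft_force(): force on the tool from outside, world axes, zero at the start.
- arm.get_torque(): the same for the moment, N m.
- arm.get_gripper_width(): opening from 0.0 (shut) to 1.0 (fully open).
Only numpy, scipy, OpenCV 4.12 (cv2) and the standard library are available. Lean on these libraries where they do the work, as an engineer would, in place of code of your own. Each camera call takes 0.05 s, during which the arm holds its last target.

## Working session

There is one attempt and no reset: what is moved stays moved. The work goes in short steps, each a Python script; the robot and the scene stay as the last script left them, time stands still between calls to the robot, and variables do not carry over. Pictures are saved under pics/ and viewed, and the job is handed in when it is done.

```bash
mkdir -p pics; ls; python3 - <<'E'
from bench import arm
import cv2,numpy as np
print(arm.get_t(),arm.nose_length,arm.get_tool_pos(),arm.get_tcp_rot())
for c in ["side","top","wrist"]:
    im=arm.read_camera(c); cv2.imwrite(f"pics/a_{c}.png",im[:,:,::-1])
    print(c,arm.camera_info(c))
E
```

```text
pics
0.0 0.017 [ 0.27796282 -0.61448804  0.23849331] [-9.57409113e-04  9.77527148e-01  2.10807259e-01 -2.41675652e-04]
side {'K': array([[439.22506112,   0.        , 258.27027366],
       [  0.        , 439.22506112, 188.30466423],
       [  0.        ,   0.        ,   1.        ]]), 'xyz': array([-0.0226057 ,  0.69346959,  0.97271973]), 'rotation': array([ 0.12790931, -0.33656279,  0.86469483, -0.35023927])}
top {'K': array([[450.45855669,   0.        , 252.52973665],
       [  0.        , 450.45855669, 193.81628104],
       [  0.        ,   0.        ,   1.        ]]), 'xyz': array([0.33804837, 0.04643698, 1.46459597]), 'rotation': array([ 0.0511747 , -0.70346527,  0.70718741, -0.04902781])}
wrist {'K': array([[297.31863964,   0.        , 260.71912841],
       [  0.        , 297.31863964, 195.45711914],
       [  0.        ,   0.        ,   1.        ]]), 'hand_eye': array([[-6.33673127e-04, -9.63037395e-01, -2.69366989e-01,
         7.38346274e-02],
       [ 9.99999793e-01, -5.80938803e-04, -2.75487374e-04,
         1.07839175e-03],
       [ 1.08818907e-04, -2.69367108e-01,  9.63037564e-01,
        -1.44969011e-01],
       [ 0.00000000e+00,  0.00000000e+00,  0.00000000e+00,
         1.00000000e+00]])}
```

View pics/a_top.png

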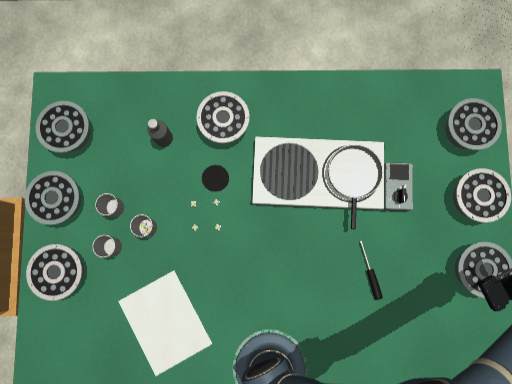

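View pics/a_side.png

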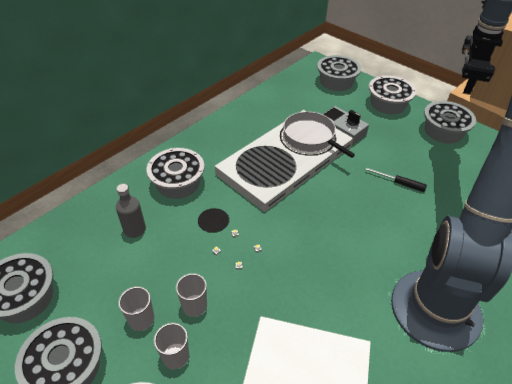

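View pics/a_wrist.png

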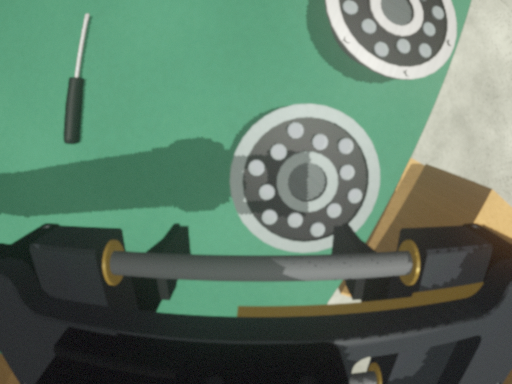

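The top view shows the pan on the ring in the right half at (352,173), the grille at (289,171), the pad at (215,178) and the knob at (400,195). There are four strays around (205,215) and three cups at the left. The rightmost cup, at (142,226), has lenses in it.

```bash
cat > h.py <<'E'
from bench import arm
import cv2,numpy as np
from scipy.spatial.transform import Rotation as R
def q2R(q): return R.from_quat([q[1],q[2],q[3],q[0]])
def R2q(r): a=r.as_quat(); return np.array([a[3],a[0],a[1],a[2]])
def campose(c):
    i=arm.camera_info(c)
    if c!="wrist": 
        return np.array(i["xyz"]),q2R(i["rotation"]).as_matrix(),i["K"]
    T=np.eye(4);T[:3,:3]=q2R(arm.get_tcp_rot()).as_matrix();T[:3,3]=arm.get_tool_pos()
    M=T@i["hand_eye"];return M[:3,3],M[:3,:3],i["K"]
def ray(c,pose,row,col):
    o,Rm,K=pose
    x=(col-K[0,2])/K[0,0];y=(row-K[1,2])/K[1,1]
    if c=="wrist":
        r=np.hypot(x,y);s=np.sin(r)/r if r>1e-9 else 1.
        d=np.array([x*s,y*s,np.cos(r)])
    else: d=np.array([x,y,1.]);d/=np.linalg.norm(d)
    return o,Rm@d
def onplane(c,pose,row,col,z):
    o,d=ray(c,pose,row,col);return o+d*(z-o[2])/d[2]
def proj(c,pose,P):
    o,Rm,K=pose;p=Rm.T@(np.asarray(P)-o)
    if c=="wrist":
        r=np.hypot(p[0],p[1]);t=np.arctan2(r,p[2]);s=t/r if r>1e-9 else 0
        return np.array([K[1,2]+K[1,1]*p[1]*s,K[0,2]+K[0,0]*p[0]*s])
    return np.array([K[1,2]+K[1,1]*p[1]/p[2],K[0,2]+K[0,0]*p[0]/p[2]])
def tri(rays):
    A=np.zeros((3,3));b=np.zeros(3)
    for o,d in rays:
        P=np.eye(3)-np.outer(d,d);A+=P;b+=P@o
    X=np.linalg.solve(A,b)
    res=max(np.linalg.norm((np.eye(3)-np.outer(d,d))@(X-o)) for o,d in rays)
    return X,res
def snap(c,name=None):
    p=campose(c);im=arm.read_camera(c)
    if name: cv2.imwrite(f"pics/{name}.png",im[:,:,::-1])
    return p,im
def down(yaw):
    """tool down; jaw axis (tool y) at angle yaw from world y... tool x along (cos yaw, sin yaw)"""
    x=np.array([np.cos(yaw),np.sin(yaw),0]);z=np.array([0,0,-1.]);y=np.cross(z,x)
    return R.from_matrix(np.stack([x,y,z],1))
E
python3 - <<'E'
from h import *
P={}
for c in ["top","side"]: P[c],_=snap(c)
for n in ["stray1","cup","pad","pan","load_ring","grille","knob_grip","dial_mark","deck","lamp","flask","driver"]:
    for c in ["top","side"]:
        o=arm.tip_of(c,n)
        print(n,c,[(np.round(d["position"],1).tolist(),round(d["p"],2)) for d in o if d["p"]>.1])
print(arm.get_t())
E
```

```text
stray1 top [([225.7, 219.1], 0.61), ([202.1, 195.4], 0.58), ([203.7, 216.9], 0.35)]
stray1 side [([266.4, 240.0], 0.62), ([245.6, 255.3], 0.6), ([252.5, 215.9], 0.58), ([232.2, 232.2], 0.47), ([223.7, 210.4], 0.33)]
cup top [([227.7, 150.7], 0.82), ([244.2, 112.1], 0.79), ([206.8, 116.6], 0.78)]
cup side [([353.6, 176.7], 0.95), ([316.8, 142.7], 0.91), ([306.2, 196.3], 0.87)]
pad top [([181.0, 213.3], 0.58)]
pad side [([224.3, 211.2], 0.62)]
pan top [([180.6, 216.0], 0.55)]
pan side [([135.1, 309.9], 0.87)]
load_ring top []
load_ring side []
grille top [([170.5, 287.9], 0.96)]
grille side [([164.4, 268.5], 0.73)]
knob_grip top [([194.0, 403.7], 0.43)]
knob_grip side [([116.0, 357.8], 0.58), ([246.7, 255.5], 0.28)]
dial_mark top [([179.1, 214.0], 0.71), ([200.3, 387.1], 0.66)]
dial_mark side [([130.2, 350.3], 0.73), ([230.1, 234.0], 0.61)]
deck top [([175.4, 315.8], 0.86), ([173.5, 290.9], 0.52)]
deck side [([161.7, 283.7], 0.57), ([252.3, 217.4], 0.32)]
lamp top [([125.2, 223.3], 0.85)]
lamp side [([185.3, 177.7], 0.95)]
flask top [([138.7, 164.4], 0.91)]
flask side [([230.4, 131.7], 0.57)]
driver top []
driver side [([180.9, 397.9], 0.64)]
1.45
```

```bash
python3 - <<'E'
from h import *
T=campose("top");S=campose("side")
def two(n,t,s):
    X,r=tri([ray("top",T,*t),ray("side",S,*s)]);print(n,X.round(3),"res",round(r,4))
two("s_bl",(227,195),(266.4,240)); two("s_br",(225.7,219.1),(245.6,255.3)); two("s_tl",(202.1,195.4),(252.5,215.9)); two("s_tr",(203,217),(232.2,232.2))
two("cup",(227.7,150.7),(306.2,196.3));two("pad",(181,213.3),(224.3,211.2));two("grille",(170.5,287.9),(164.4,268.5))
two("knob",(194,403.7),(116,357.8));two("dial",(200.3,387.1),(130.2,350.3));two("lamp",(125.2,223.3),(185.3,177.7));two("flask",(138.7,164.4),(230.4,131.7))
for n,p,z in [("pan rim",(173,352),.076),("pan side",(135.1,309.9),.04),("handle end",(228,353),.069),("driver",(270,371),0.01)]:
    print(n,onplane("side" if "side" in n else "top",S if "side" in n else T,*p,z).round(3))
_,im=snap("top")
cv2.imwrite("pics/t_zoom.png",cv2.resize(im[120:270,80:260],None,fx=4.4,fy=4,interpolation=cv2.INTER_CUBIC)[:,:,::-1])
cv2.imwrite("pics/t_zoom2.png",cv2.resize(im[120:310,240:430],None,fx=4,fy=3.1,interpolation=cv2.INTER_CUBIC)[:,:,::-1])
g=im.astype(int); w=((g.min(2)>150)).astype(np.uint8)
n,l,st,ce=cv2.connectedComponentsWithStats(w)
for i in range(1,n):
    if 3<st[i,4]<80: print(st[i],ce[i].round(1), onplane("top",T,ce[i][1],ce[i][0],.012).round(3))
E
```

```text
s_bl [0.438 0.237 0.001] res 0.0012
s_br [0.446 0.161 0.008] res 0.0043
s_tl [ 0.524  0.24  -0.015] res 0.001
s_tr [0.522 0.17  0.008] res 0.0066
cup [ 0.44   0.386 -0.012] res 0.0021
pad [ 0.596  0.183 -0.007] res 0.0049
grille [ 0.611 -0.066  0.05 ] res 0.0044
knob [ 0.527 -0.42   0.083] res 0.0057
dial [ 0.515 -0.374  0.055] res 0.0012
lamp [ 0.784  0.149 -0.004] res 0.0027
flask [ 0.742  0.35  -0.006] res 0.0062
pan rim [ 0.6   -0.262  0.076]
pan side [ 0.607 -0.277  0.04 ]
handle end [ 0.429 -0.26   0.069]
driver [ 0.299 -0.325  0.01 ]
[36  1 16  8 78] [43.1  3.7] [1.216 0.774 0.012]
[52  1  4  2  7] [53.3  1.4] [1.225 0.739 0.012]
[468   0   3   4   7] [469.4   1. ] [ 1.216 -0.704  0.012]
[507   0   5   2   6] [5.09e+02 2.00e-01] [ 1.218 -0.841  0.012]
[105   2   3   4   8] [106.1   3.5] [1.215 0.555 0.012]
[364   2   2   3   4] [364.5   3. ] [ 1.211 -0.341  0.012]
[381   6   2   5   7] [381.7   7.9] [ 1.193 -0.4    0.012]
[245   8   2   9  13] [245.7  12.2] [1.18  0.071 0.012]
[254   9   4   3   9] [255.7   9.8] [1.188 0.036 0.012]
[249  13   2   3   5] [249.4  13.8] [1.174 0.
[... 3500 characters left out ...]
466 0.439 0.012]
[130 223   1   6   6] [130.  225.5] [0.444 0.446 0.012]
[192 224   6   7  16] [194.8 226.9] [0.439 0.237 0.012]
[215 224   6   6  18] [217.8 226.3] [0.44  0.163 0.012]
[131 230   3   4   4] [131.8 231.5] [0.425 0.44  0.012]
[ 93 240   2   5   5] [ 93.4 242. ] [0.392 0.562 0.012]
[360 241  10  28  38] [364.6 253.6] [ 0.351 -0.307  0.012]
[ 93 249   4   6   6] [ 94.  251.5] [0.362 0.559 0.012]
[472 291  12   6  32] [477.5 293.4] [ 0.225 -0.657  0.012]
[275 331   4   2   6] [276.5 331.5] [ 0.111 -0.022  0.012]
[254 333   4   3   9] [255.3 333.7] [0.105 0.044 0.012]
[243 338   7   6  14] [245.6 340.5] [0.084 0.074 0.012]
[294 340   4   4  10] [295.2 341.8] [ 0.08  -0.08   0.012]
```

```bash
echo
```

```text
(no output)
```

View pics/t_zoom.png

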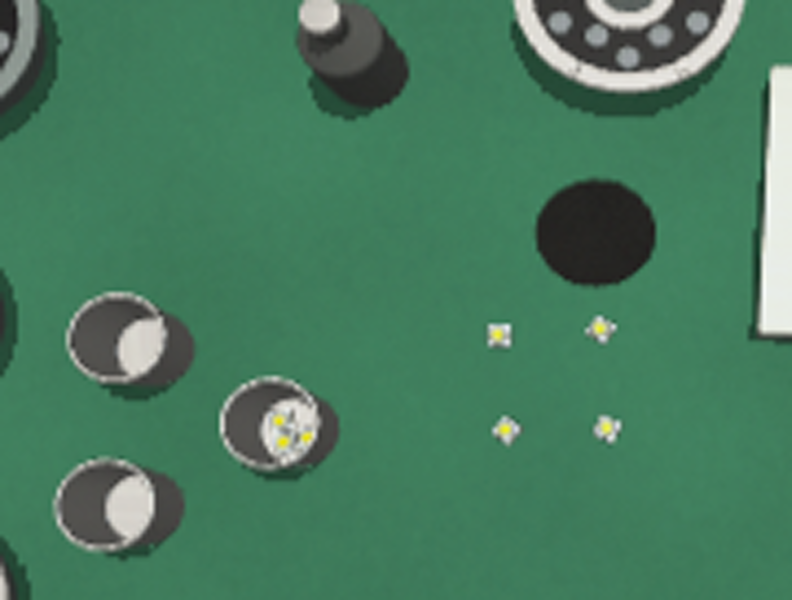

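View pics/t_zoom2.png

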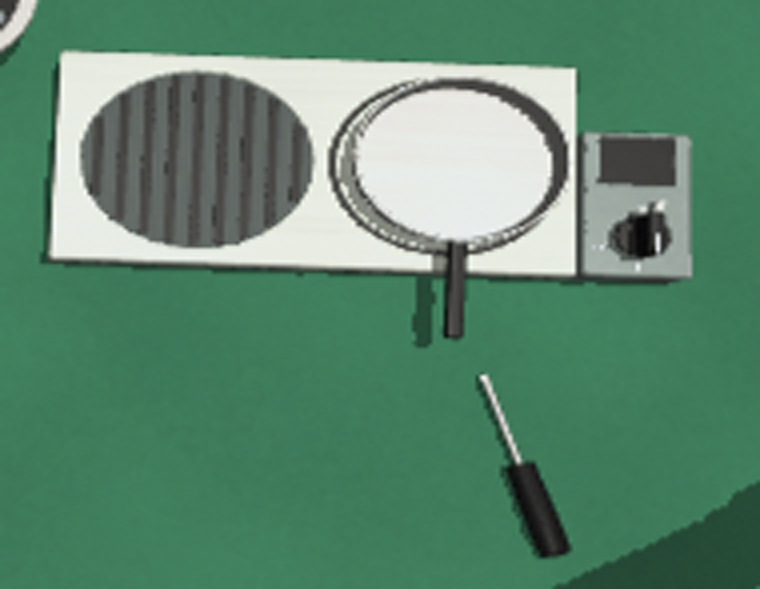

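The zoom shows three visible lenses in the rightmost cup and four strays. Positions from the two views agree with the sizes given. Next I move over the strays for a wrist view.

```bash
python3 - <<'E'
from h import *
t=arm.get_t()
arm.goto([0.44,0.2,0.2],R2q(down(0)))
print(arm.get_t()-t,arm.get_tool_pos(),arm.get_joints().round(2))
p,im=snap("wrist","w1")
for d in arm.tip_of("wrist","stray1"):
    print(np.round(d["position"],1),round(d["p"],2),onplane("wrist",p,*d["position"],.008).round(4))
for d in arm.regions_of("wrist","stray1"): print(d["bbox"],d["p"],d["mask"].sum())
# IK tests for side grasp
def side(az,pitch,roll=0):
    z=np.array([np.cos(az)*np.cos(pitch),np.sin(az)*np.cos(pitch),-np.sin(pitch)])
    y=np.array([-np.sin(az),np.cos(az),0.])*(1); x=np.cross(y,z)
    return R.from_matrix(np.stack([x,y,z],1))*R.from_euler('z',roll)
for az in np.radians([0,20,41,60]):
  for pitch in np.radians([0,15,30]):
    for roll in (0,np.pi):
      q=arm.inverse_kinematics([0.44,0.386,0.06],R2q(side(az,pitch,roll)))
      print(np.degrees(az).round(),np.degrees(pitch).round(),roll>0,None if q is None else np.round(q,2))
E
```

```text
2.925 [0.44047002 0.1993727  0.19993892] [ 0.24  0.32 -0.9   1.98  0.31  0.98 -2.38]
[112.6 287.3] 0.75 [0.5169 0.1685 0.008 ]
[185.3 291.6] 0.67 [0.4328 0.1624 0.008 ]
[178.4 230.8] 0.49 [0.4412 0.2333 0.008 ]
[111.7 217.7] 0.46 [0.5185 0.2468 0.008 ]
[213.1, 109.2, 227.4, 119.2] 0.66 211
[278.2, 99.8, 296.4, 117.9] 0.65 249
[220.4, 171.2, 234.0, 193.5] 0.6 214
[282.3, 174.4, 298.7, 193.2] 0.49 260
0.0 0.0 False [-1.28  1.03 -0.05  2.25  1.83  1.65 -1.69]
0.0 0.0 True [-2.19  1.67  1.07  2.29  1.72  0.35  1.03]
0.0 15.0 False [-0.75  0.98 -0.65  2.27  1.98  1.79 -1.36]
0.0 15.0 True [-2.1   1.37  1.06  2.34  2.15  0.33  0.87]
0.0 30.0 False [-0.56  0.88 -0.84  2.26  1.91  1.55 -1.16]
0.0 30.0 True [-1.9   0.94  0.88  2.33  2.03  0.39  1.32]
20.0 0.0 False [-1.49  1.16  0.33  2.44  2.2   1.57 -2.09]
20.0 0.0 True [-1.67  1.25  0.51  2.44  2.19  1.4   0.9 ]
20.0 15.0 False None
20.0 15.0 True None
20.0 30.0 False [-0.43  0.83 -0.81  2.41  2.3   1.39 -1.08]
20.0 30.0 True [-1.06  0.66 -0.05  2.45  2.37  1.04  1.62]
41.0 0.0 False None
41.0 0.0 True None
41.0 15.0 False None
41.0 15.0 True None
41.0 30.0 False None
41.0 30.0 True None
60.0 0.0 False [ 0.59  1.85 -1.22  2.39  3.61  0.81 -0.04]
60.0 0.0 True [-0.5   1.09 -0.05  2.43  3.7   1.88  1.81]
60.0 15.0 False None
60.0 15.0 True None
60.0 30.0 False None
60.0 30.0 True None
```

View pics/w1.png

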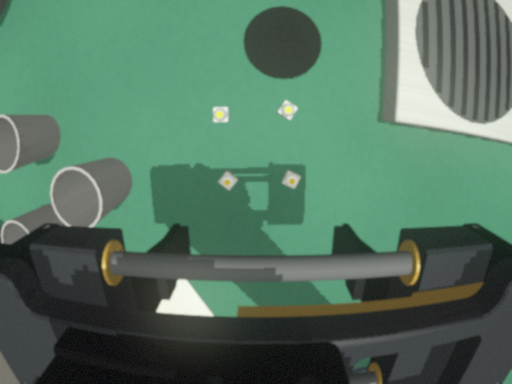

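The wrist view shows the same four strays at (287,113), (292,185), (231,178) and (218,112). The target cup is at (90,195). Before picking anything I look for feasible side-grasp and pour poses.

```bash
cat >> h.py <<'E'
def side(az,pitch,roll=0):
    """tool z horizontal at azimuth az, pitched down by pitch; roll=0: tool x up-ish?"""
    z=np.array([np.cos(az)*np.cos(pitch),np.sin(az)*np.cos(pitch),-np.sin(pitch)])
    y=np.array([-np.sin(az),np.cos(az),0.]); x=np.cross(y,z)
    return R.from_matrix(np.stack([x,y,z],1))*R.from_euler('z',roll)
def ik(p,r): return arm.inverse_kinematics(list(p),R2q(r))
E
python3 - <<'E'
from h import *
t=arm.get_t()
print("x axis at roll0",side(0,0).as_matrix()[:,0])
for az in range(-60,181,15):
  s=""
  for pitch in (0,15,30,45):
    for roll in (0,np.pi):
      q=ik([0.44,0.386,0.062],side(np.radians(az),np.radians(pitch),roll))
      q2=ik([0.44,0.386,0.2],side(np.radians(az),np.radians(pitch),roll))
      s+=f" {'.' if q is None else 'X'}{'.' if q2 is None else 'X'}"
  print(az,s)
print("pour at pan")
for az in range(-75,76,15):
  s=""
  for pitch in (0,15,30):
    for roll in np.radians([-130,-100,-60,0,60,100,130,180]):
      q=ik([0.6,-0.24,0.2],side(np.radians(az),np.radians(pitch),roll))
      s+='.' if q is None else 'X'
    s+="  "
  print(az,s)
print(arm.get_t()-t)
E
```

```text
x axis at roll0 [ 0.  0. -1.]
-60  XX XX XX XX XX XX XX XX
-45  XX XX XX XX XX XX XX XX
-30  XX XX XX XX XX XX XX XX
-15  XX XX XX XX XX XX XX XX
0  XX XX XX XX XX XX XX XX
15  X. X. X. X. XX XX XX XX
30  .. .. .. .. .. .. XX XX
45  .. .. .. .. .. .. XX XX
60  X. X. .. .. .X .X X. X.
75  XX XX XX XX XX XX X. X.
90  X. .. .. .. .X .X XX XX
105  XX XX XX XX XX XX XX XX
120  XX XX XX XX XX XX XX XX
135  XX XX XX XX XX XX XX XX
150  XX XX XX XX XX XX XX XX
165  XX XX XX XX XX XX XX XX
180  X. XX XX XX XX XX XX XX
pour at pan
-75 XXXXX..X  XXXXXX.X  XXXXXXXX  
-60 XXXXXXXX  XXXXXXXX  XXXXXX.X  
-45 XXXXXXXX  XXXXXXXX  XXXXXXXX  
-30 ...XX...  XXXXXXXX  XXXXXXXX  
-15 ....XX..  XXXXXXXX  XXXXXXXX  
0 XXXXXXXX  XXXXXXXX  XXXXXXXX  
15 XXXXXXXX  XXXXXXXX  ........  
30 ........  XXXX.XXX  XXXXXXXX  
45 XXXXXXXX  XXXXXXXX  XXXXXXXX  
60 XXXXXXXX  XXXXXXXX  XXXXXXXX  
75 XXXXXXXX  XXXXXXXX  XXXXXXXX  
0.0
```

```bash
cat >> h.py <<'E'
from scipy.optimize import minimize
def hullmask(c,pose,pts,s=4):
    px=np.array([proj(c,pose,P) for P in pts])[:,::-1]
    h=cv2.convexHull((px*16).astype(np.int32)); m=np.zeros((384,512),np.uint8)
    cv2.fillPoly(m,[h],1,shift=4); return m>0
def circ(x,y,z,r,n=40):
    a=np.linspace(0,2*np.pi,n,endpoint=False);return np.stack([x+r*np.cos(a),y+r*np.sin(a),0*a+z],1)
def cup_pts(x,y): return np.vstack([circ(x,y,0,.03),circ(x,y,.09,.035)])
def fit_xy(obs,ptsf,x0):
    """obs: list of (cam,pose,mask)"""
    def cost(v):
        s=0
        for c,p,m in obs:
            h=hullmask(c,p,ptsf(*v)); s+=1-(h&m).sum()/max(1,(h|m).sum())
        return s/len(obs)
    r=minimize(cost,x0,method="Nelder-Mead",options=dict(initial_simplex=[x0,[x0[0]+.01,x0[1]],[x0[0],x0[1]+.01]],xatol=3e-4,fatol=1e-4))
    return r.x,r.fun
def find_cup(x0,cams=("top","side","wrist"),tol=.06,verbose=True):
    obs=[];x0=np.array(x0)
    for c in cams:
        p,im=snap(c)
        pr=hullmask(c,p,cup_pts(*x0)); 
        if pr.sum()<50: continue
        for d in arm.regions_of(c,"cup"):
            m=d["mask"];iou=(m&pr).sum()/(m|pr).sum()
            cen=np.array(np.nonzero(m)).mean(1)
            if d["p"]>.3 and iou>.15:
                x,f=fit_xy([(c,p,m)],cup_pts,x0)
                if verbose: print(" cup",c,round(d["p"],2),x.round(4),"misfit",round(f,3))
                if f<.25 and np.linalg.norm(x-x0)<tol: obs.append((c,p,m)); break
    if not obs: return None
    x,f=fit_xy(obs,cup_pts,x0)
    if verbose: print(" cup all",x.round(4),round(f,3))
    return x
def rectfit(mask_pts):
    (c,wh,a)=cv2.minAreaRect(mask_pts.astype(np.float32)); return np.array(c),wh,np.radians(a)
def find_strays(cam="wrist",z=.007,verbose=True):
    p,im=snap(cam)
    out=[]
    for d in arm.regions_of(cam,"stray1"):
        if d["p"]<.2: continue
        ys,xs=np.nonzero(d["mask"])
        if len(ys)<20: continue
        # refine by colour: not-green within dilated bbox
        l,t,r,b=[int(v) for v in d["bbox"]];l-=4;t-=4;r+=5;b+=5
        if l<0 or t<0 or r>511 or b>383: continue
        sub=im[t:b,l:r].astype(int); ng=(sub[:,:,0]>sub[:,:,1]-12)&(sub.max(2)>110)
        n,lab,st,ce=cv2.connectedComponentsWithStats(ng.astype(np.uint8))
        if n<2: continue
        k=1+np.argmax(st[1:,4]); yy,xx=np.nonzero(lab==k)
        P=np.array([onplane(cam,p,y+t+dy,x+l+dx,z)[:2] for y,x in zip(yy,xx) for dy in(-.5,.5) for dx in(-.5,.5)])
        c,wh,a=rectfit(P*1000);c=c/1000
        out.append((c,a,wh,d["p"]))
        if verbose: print(" stray",c.round(4),"yaw",round(np.degrees(a),1),"wh mm",np.round(wh,1),"p",round(d["p"],2))
    return out
E
python3 - <<'E'
from h import *
find_cup([.44,.39])
find_strays()
E
```

```text
cup top 0.64 [0.4399 0.3913] misfit 0.238
 cup side 0.59 [0.4402 0.3929] misfit 0.076
 cup wrist 0.59 [0.4398 0.3916] misfit 0.052
 cup all [0.4401 0.3914] 0.121
 stray [0.439  0.2371] yaw 51.1 wh mm [18.1 19.1] p 0.76
 stray [0.5159 0.2439] yaw 88.8 wh mm [17.2 16.1] p 0.71
 stray [0.5204 0.1685] yaw 57.1 wh mm [17.8 18.1] p 0.64
 stray [0.4402 0.1636] yaw 63.7 wh mm [18.6 18.5] p 0.56
```

Cup and strays agree between views. The fitted block size of 17–19 mm matches, and the triangulated heights are near bench level. Picking the first stray.

```bash
cat >> h.py <<'E'
def best_yaw(p,yaw,step=np.pi/2,n=4):
    q0=arm.get_joints();best=None
    for k in range(n):
        q=ik(p,down(yaw+k*step))
        if q is None: continue
        q=np.array(q);c=np.abs(q-q0).max()+ (3 if abs(q[6])>2.5 else 0)
        if best is None or c<best[0]: best=(c,yaw+k*step,q)
    return best
def pick(xy,yaw,zt=.020,hover=.09):
    b=best_yaw([xy[0],xy[1],hover],yaw); print("  yaw",round(np.degrees(b[1])),"cost",round(b[0],2))
    arm.goto([xy[0],xy[1],hover],R2q(down(b[1]))); 
    arm.set_gripper(0.5)
    arm.move_l([xy[0],xy[1],zt],speed=.12)
    arm.set_gripper(0.0,force=12)
    arm.move_l([xy[0],xy[1],.15],speed=.25)
    w=arm.get_gripper_width();print("  width mm",round(w*87,1)); return w
def drop(cup,z=.103):
    r=q2R(arm.get_tcp_rot())
    try: arm.move_l([cup[0],cup[1],.15],speed=.25)
    except arm.PlanningError:
        x=r.as_matrix()[:,0];b=best_yaw([cup[0],cup[1],.15],np.arctan2(x[1],x[0]),np.radians(30),12);print("  replan drop")
        arm.goto([cup[0],cup[1],.15],R2q(down(b[1])))
    arm.move_l([cup[0],cup[1],z],speed=.12)
    arm.set_gripper(.33)
    arm.wait(.2)
    arm.move_l([cup[0],cup[1],.16],speed=.25)
E
python3 - <<'E'
from h import *
t=arm.get_t()
s=find_strays(verbose=False)
c,a=[(c,a) for c,a,wh,p in s if np.linalg.norm(c-[.44,.1636])<.02][0]
arm.goto([c[0],c[1],.12],R2q(down(best_yaw([c[0],c[1],.12],a)[1])))
print(arm.get_t()-t)
pick(c,a)
print(arm.get_t()-t,arm.get_joints().round(2))
snap("wrist","w2")
E
```

```text
0.9917000000000007
  yaw 65 cost 0.06
  width mm 16.5
4.2082999999999995 [ 0.44  0.47 -1.1   2.06  0.52  0.93 -1.39]
```

View pics/w2.png

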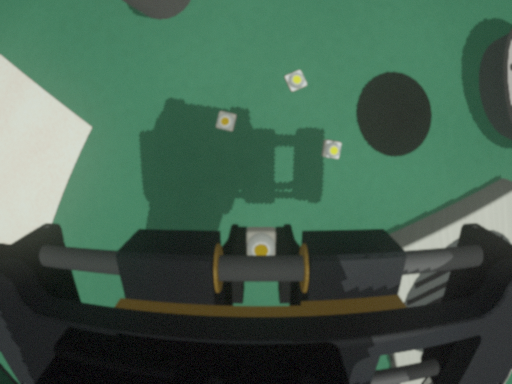

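The block is held between the pads at (262,243). Three strays remain on the bench. I re-check the cup and then drop the block in.

```bash
python3 - <<'E'
from h import *
t=arm.get_t()
c=find_cup([.44,.3914],cams=("top","side"))
drop(c)
print(arm.get_t()-t,arm.get_joints().round(2))
snap("top","t3");snap("wrist","w3")
im=cv2.imread("pics/t3.png");cv2.imwrite("pics/t3z.png",cv2.resize(im[180:260,80:260],None,fx=4.4,fy=4.4,interpolation=cv2.INTER_CUBIC))
E
```

```text
cup top 0.57 [0.44   0.3913] misfit 0.177
 cup side 0.76 [0.4399 0.3917] misfit 0.062
 cup all [0.4401 0.3915] 0.121
2.941700000000001 [-0.09  0.62 -1.    1.79  0.59  1.07 -1.75]
```

View pics/t3z.png

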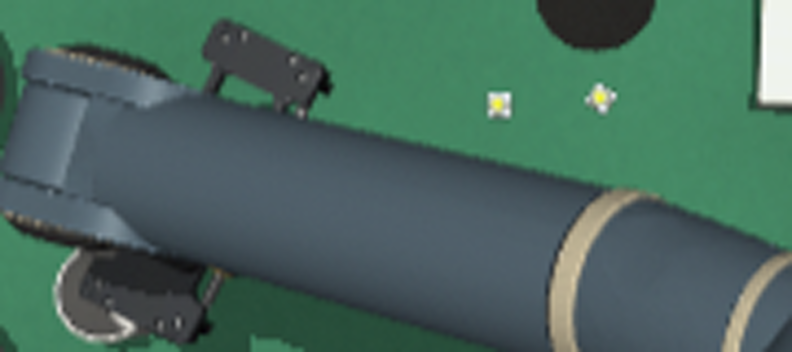

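View pics/w3.png

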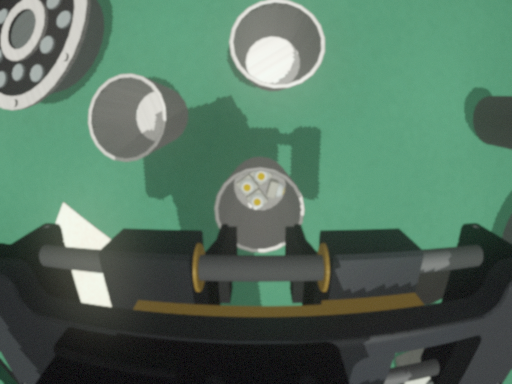

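The drop worked: the cup at (260,205) now shows three or four domes, and its neighbours are untouched. Next stray.

```bash
cat >> h.py <<'E'
def cycle(guess,cup0,tag):
    t=arm.get_t(); g=np.array(guess)
    # hover with camera over stray
    b=best_yaw([g[0]-.03,g[1],.17],0,np.radians(30),12)
    yaw=b[1]; h=g-.035*np.array([np.cos(yaw),np.sin(yaw)])
    arm.goto([h[0],h[1],.17],R2q(down(yaw)))
    s=[v for v in find_strays(verbose=False)]
    for v in s: print("   seen",v[0].round(4),round(np.degrees(v[1])),np.round(v[2],1))
    s=[v for v in s if np.linalg.norm(v[0]-g)<.03]
    if not s: print("stray not found"); return False
    s=min(s,key=lambda v:np.linalg.norm(v[0]-g))
    w=pick(s[0],s[1])
    if not .16<w<.23: print("BAD GRASP",w); return False
    c=find_cup(cup0,cams=("top","side"),verbose=False); print("  cup",c)
    if c is None or np.linalg.norm(c-cup0)>.008: print("cup moved?"); return False
    drop(cup0); snap("wrist",tag); print("  t",arm.get_t()-t,arm.get_t()); return True
E
python3 - <<'E'
from h import *
cycle([.439,.2371],[.4401,.3915],"w4")
E
```

```text
seen [0.5154 0.2443] 89 [17.8 17.9]
   seen [0.5201 0.169 ] 58 [17.8 18.3]
   seen [0.4386 0.2374] 49 [18.  17.8]
  yaw 49 cost 0.23
  width mm 16.8
  cup [0.44138036 0.39342841]
  t 6.549999999999999 18.825
```

View pics/w4.png

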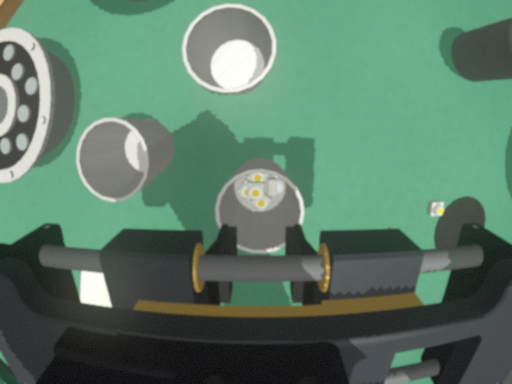

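The second stray is in the cup. On to the other two.

```bash
python3 - <<'E'
from h import *
if cycle([.5156,.2443],[.4401,.3915],"w5"):
    cycle([.5202,.1688],[.4401,.3915],"w6")
E
```

```text
seen [0.5825 0.2319] 50 [17.7 18.2]
   seen [0.5158 0.2442] 1 [17.9 18.2]
  yaw 91 cost 0.82
  width mm 16.5
  cup [0.44248354 0.39135558]
  t 6.933299999999999 25.7583
   seen [0.5823 0.2316] 50 [18.  17.6]
stray not found
```

The last stray was knocked aside. It now lies at (0.582, 0.232), beside the pad.

```bash
python3 - <<'E'
from h import *
cycle([.5823,.2316],[.4401,.3915],"w6")
arm.goto([.42,.32,.25],R2q(down(np.radians(65))))
snap("wrist","w7");snap("side","s7");snap("top","t7")
find_cup([.4401,.3915],cams=("side","wrist","top"))
print("strays?",[ (d["bbox"],round(d["p"],2)) for d in arm.regions_of("side","stray1")])
print(arm.get_t(),arm.get_joints().round(2))
E
```

```text
seen [0.5827 0.232 ] 51 [18.  17.6]
  yaw 51 cost 0.23
  width mm 17.1
  cup [0.44070932 0.39314284]
  t 6.5 33.375
 cup side 0.6 [0.4425 0.3924] misfit 0.107
 cup wrist 0.97 [0.4401 0.3914] misfit 0.285
 cup all [0.4425 0.3924] 0.107
strays? []
34.4167 [ 0.17  0.46 -1.18  1.82  0.46  1.17 -1.6 ]
```

```bash
python3 -c "
import cv2,numpy as np
a=cv2.imread('pics/w7.png');b=cv2.imread('pics/s7.png')
cv2.imwrite('pics/m7.png',np.hstack([cv2.resize(a,(400,300)),cv2.resize(b,(400,300))]))"
```

```text
(no output)
```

View pics/m7.png

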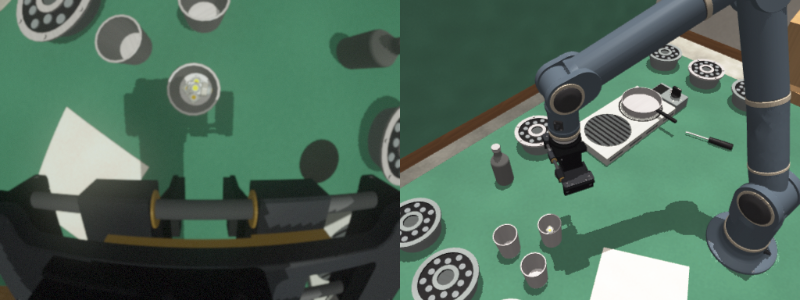

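All strays are in the cup (wrist view, cup at about (193,88) in the left half). The network finds no strays left on the bench. To choose safe side-grasp configurations I fit a kinematic model from IK samples, which uses no robot time.

```bash
cat > kin.py <<'E'
import numpy as np
from scipy.spatial.transform import Rotation as R
from scipy.optimize import least_squares
def unpack(v):
    w=v[:21].reshape(7,3);p=v[21:42].reshape(7,3);return w,p,R.from_rotvec(v[42:45]),v[45:48]
def fk(v,Q,upto=7,pt=None):
    """Q (N,7) -> pos (N,3), R; sequential"""
    w,p,R0,t0=unpack(v);Q=np.atleast_2d(Q);N=len(Q)
    r=R.identity(N);t=np.zeros((N,3))
    for i in range(upto):
        wi=w[i]/np.linalg.norm(w[i]); ri=R.from_rotvec(Q[:,i:i+1]*wi)
        ti=p[i]-ri.apply(p[i]); t=t+r.apply(ti); r=r*ri
    if upto==7 and pt is None: return t+r.apply(t0), r*R0
    return t+r.apply(np.asarray(pt)), r
E
python3 - <<'E'
from h import *
from kin import *
rng=np.random.default_rng(0)
Q=[];P=[];RR=[]
while len(Q)<250:
    az=rng.uniform(-1.5,1.5);r=rng.uniform(.4,.8);z=rng.uniform(.1,.5)
    ro=R.from_rotvec(rng.normal(size=3)*.8)*down(rng.uniform(-3,3))
    p=[r*np.cos(az),r*np.sin(az),z]
    q=ik(p,ro)
    if q is None: continue
    Q.append(q);P.append(p);RR.append(ro.as_matrix())
Q=np.array(Q);P=np.array(P);RR=R.from_matrix(np.array(RR))
print(len(Q))
def res(v):
    t,r=fk(v,Q); return np.hstack([(t-P).ravel(),.3*(RR.inv()*r).as_rotvec().ravel()])
best=None
for s1 in (1,-1):
  for s in (1,-1):
    for off in (0,np.pi/2,np.pi,-np.pi/2):
      ax=np.array([0,0,1.]);o=R.from_euler('z',off)
      y=o.apply([0,1.,0])
      w=[ax*s1,y,ax*s,y,ax*s,y,ax*s]
      p=[[0,0,0],[0,0,.3],[0,0,.3],[0,0,.7],[0,0,.7],[0,0,1.05],[0,0,1.05]]
      v0=np.hstack([np.ravel(w),np.ravel(p),(o*R.identity()).as_rotvec()+1e-3,[0,0,1.25]])
      f=least_squares(res,v0,max_nfev=40)
      if best is None or f.cost<best.cost: best=f;print(s1,s,off,f.cost)
f=least_squares(res,best.x,max_nfev=300)
print(f.cost,np.abs(res(f.x)).max()); np.save("kin.npy",f.x)
w,p,R0,t0=unpack(f.x)
for i in range(7):
    wi=w[i]/np.linalg.norm(w[i]);pp=p[i]-wi*(p[i]@wi)
    print(i+1,wi.round(3),pp.round(4))
print(t0.round(4),R0.as_matrix().round(3))
t,r=fk(f.x,arm.get_joints());print(t,arm.get_tool_pos())
E
```

```text
250
1 1 0 52.99513140147828
1 -1 0 49.81478709597449
1 -1 3.141592653589793 0.8849879581115252
1 -1 -1.5707963267948966 0.00016418814835329087
-1 -1 0 2.8872466930768017e-20
-1 -1 3.141592653589793 2.7191203187423365e-20
2.7191203187423365e-20 9.322442817705223e-11
1 [ 0.  0. -1.] [0. 0. 0.]
2 [ 0.  1. -0.] [0.     0.     0.2377]
3 [ 0. -0. -1.] [ 0.     -0.0264  0.    ]
4 [ 0.  1. -0.] [0.     0.     0.7919]
5 [ 0. -0. -1.] [ 0.     -0.0418  0.    ]
6 [ 0.  1. -0.] [0.     0.     1.2587]
7 [ 0. -0. -1.] [ 0.     -0.0422  0.    ]
[ 0.     -0.0422  1.5564] [[-0. -1. -0.]
 [ 1. -0.  0.]
 [-0. -0.  1.]]
[[0.41981928 0.32027995 0.24972555]] [0.41981928 0.32027995 0.24972555]
```

The kinematic fit is exact. Now I plan the side grasp and the pour with explicit elbow and wrist clearances.

```bash
cat >> kin.py <<'E'
V=np.load("kin.npy") if __import__("os").path.exists("kin.npy") else None
LO=np.array([-2.59,-.33,-1.39,.1,-1.04,.21,-2.66])+.06;HI=np.array([2.59,1.99,1.29,2.45,4.18,1.99,2.66])-.06
def elbow(q): return fk(V,q,3,[0,-.034,.7919])[0][0]
def wrist(q): return fk(V,q,5,[0,-.042,1.2587])[0][0]
def solve(pos,rot,q0):
    pos=np.asarray(pos)
    def f(q):
        t,r=fk(V,q);return np.hstack([(t[0]-pos),.3*(rot.inv()*r[0]).as_rotvec(),1e-5*(q-q0)])
    s=least_squares(f,np.clip(q0,LO+1e-6,HI-1e-6),bounds=(LO,HI),max_nfev=60,xtol=1e-12,ftol=1e-12)
    e=np.abs(f(s.x)[:6]).max()
    return (s.x if e<2e-4 else None)
def sols(pos,rot,n=40,seed=0):
    g=np.random.default_rng(seed);out=[]
    for _ in range(n):
        q=solve(pos,rot,g.uniform(LO,HI))
        if q is not None: out.append(q)
    return out
E
cat > plan.py <<'E'
from h import *
from kin import *
import sys
G=np.array([.4405,.392,.06])
for az in [-10,5,20,90,105,120]:
  for roll in (0,np.pi):
    rot=side(np.radians(az),np.radians(15),roll)
    S=sols(G,rot,25)
    S=[q for q in S if elbow(q)[2]>.25 and wrist(q)[2]>.1]
    # cluster
    seen=[]
    for q in S:
        if not any(np.abs(q-k).max()<.5 for k in seen): seen.append(q)
    for q in seen[:4]: print(az,round(roll),q.round(2),"elb",elbow(q).round(2),"wr",wrist(q).round(2))
E
timeout 500 python3 plan.py
```

```text
-10 0 [-0.79  0.98 -0.65  2.15  1.8   1.8  -1.35] elb [0.35 0.31 0.54] wr [0.16 0.44 0.14]
-10 0 [-1.27  0.86 -0.06  2.18  1.63  1.34 -1.46] elb [0.16 0.39 0.6 ] wr [0.16 0.44 0.14]
-10 0 [-2.11  1.35  1.08  2.22  1.15  0.27 -1.31] elb [-0.25  0.48  0.36] wr [0.16 0.44 0.14]
-10 0 [-1.74  0.96  0.53  2.21  1.51  0.89 -1.5 ] elb [-0.04  0.45  0.56] wr [0.16 0.44 0.14]
-10 3 [-1.41  0.86  0.11  2.19  1.6   1.22  1.67] elb [0.1  0.41 0.6 ] wr [0.16 0.44 0.14]
-10 3 [-1.94  1.11  0.8   2.22  1.42  0.61  1.65] elb [-0.15  0.47  0.49] wr [0.16 0.44 0.14]
-10 3 [-0.95  0.91 -0.46  2.16  1.73  1.64  1.75] elb [0.28 0.34 0.57] wr [0.16 0.44 0.14]
5 0 [-0.7   1.   -0.69  2.31  2.1   1.82 -1.32] elb [0.38 0.27 0.54] wr [0.15 0.37 0.14]
5 0 [-1.49  0.88  0.25  2.35  1.95  1.15 -1.71] elb [0.07 0.42 0.59] wr [0.15 0.37 0.14]
5 0 [-2.    1.23  0.92  2.37  2.17  0.57 -2.2 ] elb [-0.19  0.48  0.43] wr [0.15 0.37 0.14]
5 3 [-1.12  0.86 -0.18  2.33  1.98  1.45  1.6 ] elb [0.21 0.36 0.6 ] wr [0.15 0.37 0.14]
5 3 [-1.82  1.03  0.66  2.36  2.01  0.83  1.22] elb [-0.08  0.47  0.53] wr [0.15 0.37 0.14]
5 3 [-0.63  1.04 -0.78  2.3   2.13  1.89  1.88] elb [0.41 0.26 0.51] wr [0.15 0.37 0.14]
5 3 [-2.12  1.44  1.11  2.38  2.56  0.37  0.45] elb [-0.26  0.48  0.31] wr [0.15 0.37 0.14]
105 0 [ 0.39  1.16 -0.93  2.01 -0.96  0.59 -2.14] elb [ 0.46 -0.22  0.46] wr [0.52 0.11 0.14]
105 3 [ 0.39  1.16 -0.92  2.01 -0.97  0.6   1.  ] elb [ 0.46 -0.22  0.46] wr [0.52 0.11 0.14]
105 3 [ 0.53  1.37 -1.18  2.   -0.38  0.42  0.49] elb [ 0.45 -0.3   0.34] wr [0.52 0.11 0.14]
105 3 [ 0.59  1.52 -1.32  2.    0.15  0.41  0.01] elb [ 0.44 -0.33  0.26] wr [0.51 0.11 0.14]
120 0 [ 0.09  1.   -0.54  1.85 -0.97  1.05 -2.13] elb [ 0.46 -0.07  0.53] wr [0.58 0.14 0.14]
120 3 [ 0.13  1.02 -0.6   1.85 -0.93  1.02  0.98] elb [ 0.47 -0.09  0.52] wr [0.58 0.14 0.14]
120 3 [ 0.39  1.26 -1.04  1.83 -0.42  0.78  0.56] elb [ 0.48 -0.23  0.4 ] wr [0.58 0.14 0.14]
```

```bash
cat > plan2.py <<'E'
from h import *
from kin import *
find_cup([.385,.535],cams=("top","side"),verbose=True)
find_cup([.53,.53],cams=("top","side"),verbose=True)
find_cup([.4405,.392],cams=("side",),verbose=True)
G=np.array([.4405,.392,.06])
for az,pitch in [(0,15),(5,15),(5,25),(-10,20)]:
    a=np.radians(az);pt=np.radians(pitch);rot=side(a,pt,np.pi)
    best=None
    for s in [[-1.12,.86,-.18,2.33,1.98,1.45,1.6],[-.95,.91,-.46,2.2,1.8,1.6,1.7]]:
        q=solve(G,rot,np.array(s)); 
        if q is None: continue
        print(az,pitch,q.round(2))
        for h in (0,.05,.1,.15,.2):
            row="";
            for d in (0,.03,.06,.1):
                # tool-axis back off plus lift
                p=G-d*np.array([np.cos(a),np.sin(a),0])+[0,0,h]
                k=solve(p,rot,q); row+=" None" if k is None else f" {np.abs(k-q).max():.2f}({k[3]:.2f})"
            print("   h",h,row)
E
timeout 500 python3 plan2.py
```

```text
cup top 0.7 [0.3769 0.5103] misfit 0.387
 cup side 0.96 [0.3787 0.5049] misfit 0.1
 cup all [0.3787 0.5049] 0.1
 cup top 0.68 [0.5126 0.52  ] misfit 0.801
 cup side 0.86 [0.5077 0.5014] misfit 0.091
 cup all [0.5077 0.5014] 0.091
 cup side 0.92 [0.4417 0.3917] misfit 0.113
 cup all [0.4417 0.3917] 0.113
0 15 [-1.13  0.86 -0.2   2.28  1.87  1.44  1.63]
   h 0  0.00(2.28) 0.06(2.30) 0.12(2.31) 0.21(2.33)
   h 0.05  0.12(2.30) 0.12(2.32) 0.16(2.33) 0.25(2.35)
   h 0.1  0.23(2.30) 0.23(2.32) 0.24(2.34) 0.28(2.35)
   h 0.15  0.34(2.29) 0.35(2.31) 0.35(2.33) 0.36(2.34)
   h 0.2  0.46(2.27) 0.46(2.29) 0.47(2.31) 0.46(2.32)
0 15 [-0.94  0.9  -0.43  2.27  1.91  1.61  1.71]
   h 0  0.00(2.27) 0.06(2.29) 0.13(2.30) 0.22(2.32)
   h 0.05  0.10(2.28) 0.11(2.31) 0.17(2.32) 0.26(2.34)
   h 0.1  0.21(2.29) 0.21(2.31) 0.22(2.33) 0.30(2.34)
   h 0.15  0.32(2.28) 0.31(2.30) 0.33(2.32) 0.34(2.33)
   h 0.2  0.45(2.25) 0.41(2.27) 0.43(2.29) 0.43(2.31)
5 15 [-1.12  0.86 -0.18  2.33  1.98  1.45  1.6 ]
   h 0  0.00(2.33) 0.06(2.35) 0.19(2.37) 0.32(2.39)
   h 0.05  0.12(2.35) 0.12(2.37) 0.26(2.39) None
   h 0.
[... 1036 characters left out ...]
.37)
   h 0.2  0.52(2.24) 0.44(2.28) 0.44(2.30) 0.50(2.33)
-10 20 [-1.11  0.81 -0.24  2.18  1.66  1.37  1.76]
   h 0  0.00(2.18) 0.05(2.19) 0.11(2.19) 0.18(2.19)
   h 0.05  0.10(2.19) 0.11(2.20) 0.15(2.20) 0.22(2.20)
   h 0.1  0.21(2.19) 0.21(2.20) 0.21(2.20) 0.26(2.20)
   h 0.15  0.32(2.17) 0.31(2.18) 0.31(2.19) 0.31(2.19)
   h 0.2  0.44(2.15) 0.42(2.16) 0.40(2.16) 0.40(2.16)
-10 20 [-0.92  0.86 -0.48  2.17  1.71  1.55  1.79]
   h 0  0.00(2.17) 0.05(2.18) 0.11(2.18) 0.18(2.18)
   h 0.05  0.09(2.18) 0.10(2.19) 0.15(2.19) 0.23(2.19)
   h 0.1  0.19(2.17) 0.19(2.18) 0.20(2.19) 0.27(2.19)
   h 0.15  0.30(2.16) 0.28(2.17) 0.29(2.18) 0.30(2.18)
   h 0.2  0.41(2.13) 0.38(2.14) 0.38(2.15) 0.39(2.15)
```

The neighbouring cups at (0.379, 0.505) and (0.508, 0.501) block a side grasp at the cup's present place. The plan is a top grasp to set the cup on the pad, then a side grasp there with free space, and back to the pad after pouring. I'll check that this is feasible.

```bash
cat > plan3.py <<'E'
from h import *
from kin import *
G=np.array([.596,.183,.06])
pan=np.array([.604,-.268])
cnt=0
for az in [-40,-25,-10,5,17,30]:
  for pitch in (15,):
    a=np.radians(az);rot=side(a,np.radians(pitch),np.pi)
    seen=[]
    for q in sols(G,rot,16):
        if elbow(q)[2]<.3: continue
        if any(np.abs(q-k).max()<.6 for k in seen): continue
        seen.append(q)
        ok=[]
        for d,h in [(0,.1),(0,.2),(.12,0),(.12,.15)]:
            k=solve(G-d*np.array([np.cos(a),np.sin(a),0])+[0,0,h],rot,q); ok.append('.' if k is None else f"{np.abs(k-q).max():.2f}")
        print(az,pitch,q.round(2),"elb",elbow(q).round(2),"wr",wrist(q).round(2),ok)
E
timeout 560 python3 plan3.py
```

```text
-40 15 [-1.12  0.91  0.34  2.07  1.43  1.06  1.79] elb [0.22 0.38 0.58] wr [0.38 0.37 0.14] ['0.19', '0.41', '0.19', '0.31']
-40 15 [-1.57  1.28  1.01  2.09  0.93  0.44  2.09] elb [0.03 0.53 0.41] wr [0.38 0.37 0.14] ['0.26', '0.50', '0.22', '0.39']
-40 15 [-0.26  1.07 -0.79  2.02  1.83  1.92  1.91] elb [0.48 0.09 0.5 ] wr [0.38 0.37 0.14] ['0.16', '0.32', '0.30', '0.34']
-25 15 [-1.14  0.91  0.38  2.23  1.82  1.01  1.53] elb [0.21 0.38 0.58] wr [0.34 0.3  0.14] ['0.23', '0.51', '0.25', '0.39']
-25 15 [-1.64  1.39  1.1   2.26  2.1   0.27  0.94] elb [-0.01  0.54  0.34] wr [0.34 0.3  0.14] ['0.52', '1.00', '0.72', '1.05']
-25 15 [-0.51  0.89 -0.39  2.2   1.93  1.56  1.76] elb [0.39 0.18 0.58] wr [0.34 0.3  0.14] ['0.20', '0.42', '0.24', '0.35']
-10 15 [-1.11  0.93  0.44  2.37  2.26  1.09  1.25] elb [0.23 0.38 0.57] wr [0.31 0.23 0.14] ['0.39', '0.56', '.', '.']
-10 15 [-0.04  1.09 -0.85  2.32  2.42  1.85  2.07] elb [ 0.49 -0.01  0.49] wr [0.31 0.23 0.14] ['0.21', '0.43', '.', '.']
```

```bash
cat >> h.py <<'E'
def disc_fit(name,z,r,x0,cams,verbose=True,extra=None):
    obs=[]
    f=extra or (lambda x,y:circ(x,y,z,r))
    for c in cams:
        p,im=snap(c); pr=hullmask(c,p,f(*x0))
        for d in arm.regions_of(c,name):
            m=d["mask"]
            if (m&pr).sum()/(m|pr).sum()>.25:
                x,g=fit_xy([(c,p,m)],f,np.array(x0))
                if verbose: print(" ",name,c,round(d["p"],2),x.round(4),"misfit",round(g,3))
                obs.append((c,p,m));break
    if not obs: return None
    x,g=fit_xy(obs,f,np.array(x0)); print("  all",x.round(4),round(g,3)); return x
E
python3 - <<'E'
from h import *
disc_fit("pad",0.0005,.045,[.596,.183],["top","side","wrist"])
disc_fit("grille",.04,.094,[.611,-.066],["top","side"])
pp=lambda x,y:np.vstack([circ(x,y,.04,.082),circ(x,y,.076,.086)])
disc_fit("pan",.04,.094,[.604,-.268],["top","side"],extra=pp)
print(arm.get_t())
E
```

```text
pad top 0.64 [0.6025 0.1732] misfit 0.111
  pad wrist 0.65 [0.6017 0.1733] misfit 0.05
  all [0.6019 0.1739] 0.087
  grille top 0.78 [ 0.6159 -0.0661] misfit 0.023
  grille side 0.55 [ 0.6171 -0.0673] misfit 0.02
  all [ 0.6158 -0.0669] 0.024
  pan top 0.96 [ 0.609  -0.2727] misfit 0.087
  pan side 0.62 [ 0.6062 -0.271 ] misfit 0.157
  all [ 0.609  -0.2732] 0.123
35.6167
```

Pad is at (0.602, 0.174), grille at (0.616, −0.067) and pan at about (0.608, −0.272). The pan–grille spacing of 0.206 fits the stated 0.2 m. Top-grasping the cup now.

```bash
python3 - <<'E'
from h import *
arm.set_gripper(1.0)
c=np.array([.441,.392])
# view from a clean spot
b=best_yaw([c[0],c[1],.2],np.radians(60),np.radians(15),24)
yaw=b[1];print("yaw",np.degrees(yaw).round(),b[0])
h=c-.04*np.array([np.cos(yaw),np.sin(yaw)])
arm.goto([h[0],h[1],.2],R2q(down(yaw)))
x=find_cup(c,cams=("wrist",)); snap("wrist","w8")
for d in arm.regions_of("wrist","cup"): print(d["p"],d["bbox"])
print(arm.get_t(),arm.get_joints().round(2))
E
```

```text
yaw 75.0 0.19586266597793098
 cup wrist 0.84 [0.4397 0.3912] misfit 0.238
 cup all [0.4397 0.3912] 0.238
0.92 [124.6, 20.9, 205.4, 94.9]
0.64 [260.3, 0.0, 341.0, 64.1]
0.61 [216.1, 114.5, 299.3, 195.1]
37.3333 [ 0.06  0.57 -1.14  1.82  0.58  1.13 -1.54]
```

View pics/w8.png

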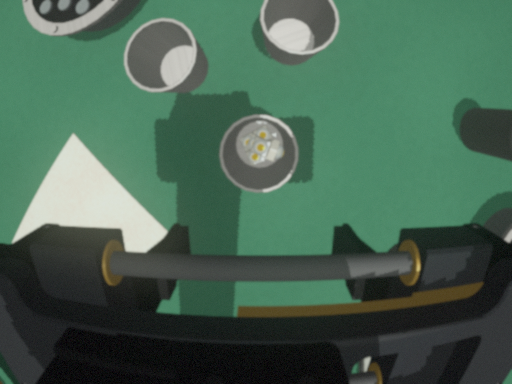

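The cup rim circle is centred at (259,153). It contains several lenses, with domes visible at about (262,146).

```bash
python3 - <<'E'
from h import *
p=campose("wrist")
print(onplane("wrist",p,153.3,259.2,.09).round(4), [onplane("wrist",p,153.3,v,.09).round(4) for v in (220,298.5)],[onplane("wrist",p,v,259.2,.09).round(4) for v in (114.5,192)])
c=np.array([.4405,.3915])
arm.move_l([c[0],c[1],.16],speed=.2)
hit=arm.move_l([c[0],c[1],.068],speed=.08,stop_force=8);print("hit",hit,arm.get_tool_pos())
arm.set_gripper(0.0,force=30);print("w",arm.get_gripper_width()*87)
f0=arm.get_ft_force()
arm.move_l([c[0],c[1],.16],speed=.1)
print("w",arm.get_gripper_width()*87,"df",(arm.get_ft_force()-f0).round(2),arm.get_t())
snap("wrist","w9");snap("side","s9")
E
python3 -c "
import cv2,numpy as np
a=cv2.imread('pics/w9.png');b=cv2.imread('pics/s9.png')
cv2.imwrite('pics/m9.png',np.hstack([cv2.resize(a,(400,300)),cv2.resize(b,(400,300))]))"
```

```text
[0.4409 0.3915 0.09  ] [array([0.4079, 0.4007, 0.09  ]), array([0.474 , 0.3828, 0.09  ])] [array([0.4497, 0.424 , 0.09  ]), array([0.4318, 0.358 , 0.09  ])]
hit False [0.44073205 0.39187032 0.06856197]
w 67.79514457864772
w 67.45180356771323 df [ 0.08 -0.03 -3.64] 40.6417
```

View pics/m9.png

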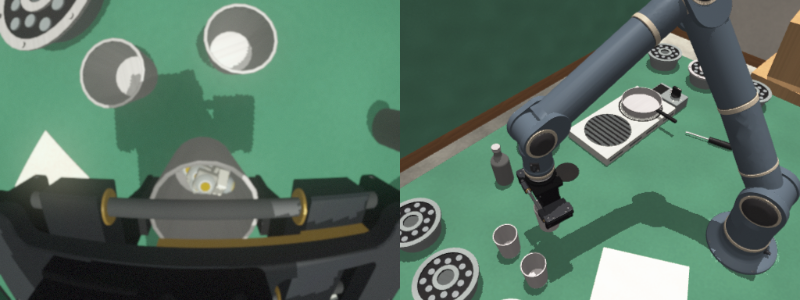

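The cup is held from above. The width of 67.5 mm matches its diameter 70 mm up. Moving it to the pad.

```bash
python3 - <<'E'
from h import *
try: arm.move_l([.602,.1735,.15],speed=.15)
except arm.PlanningError as e:
    print("PE",e); b=best_yaw([.602,.1735,.15],np.radians(60),np.radians(15),24);print(b[0],np.degrees(b[1])); arm.goto([.602,.1735,.15],R2q(down(b[1])))
print(arm.get_gripper_width()*87)
hit=arm.move_l([.602,.1735,.0675],speed=.06,stop_force=6);print("hit",hit,arm.get_tool_pos())
arm.set_gripper(1.0); arm.wait(.2)
p=arm.get_tool_pos()
arm.move_l([p[0],p[1],.2],speed=.2)
x=np.array(p[:2])-.05*q2R(arm.get_tcp_rot()).as_matrix()[:2,0]
arm.move_l([x[0],x[1],.22],speed=.2)
find_cup(p[:2],cams=("wrist","side","top"));snap("wrist","w10");snap("side","s10")
print(arm.get_t(),arm.get_joints().round(2))
E
python3 -c "
import cv2,numpy as np
a=cv2.imread('pics/w10.png');b=cv2.imread('pics/s10.png')
cv2.imwrite('pics/m10.png',np.hstack([cv2.resize(a,(400,300)),cv2.resize(b,(400,300))]))"
```

```text
67.40875296671335
hit True [0.60180411 0.17357832 0.06838126]
 cup wrist 0.77 [0.6014 0.173 ] misfit 0.255
 cup side 0.83 [0.6027 0.174 ] misfit 0.05
 cup all [0.6027 0.174 ] 0.05
46.5 [ 0.49  0.63 -1.13  1.69  0.6   1.22 -1.05]
```

View pics/m10.png

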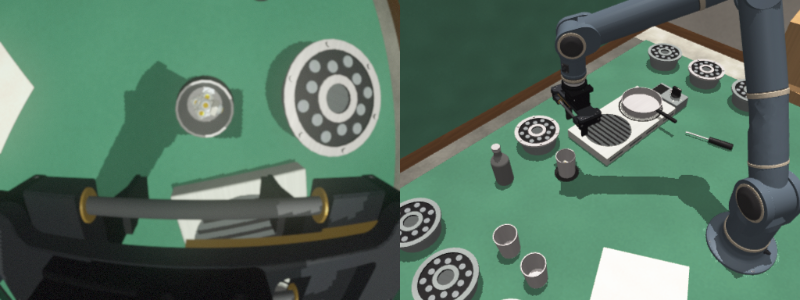

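The cup stands centred on the pad, at the dark ring under it at (567,170) in the right-hand picture. Planning the side grasp and pour with path checks.

```bash
cat > plan4.py <<'E'
from h import *
from kin import *
import json
a0=np.radians(-25);p15=np.radians(15)
C=np.array([.602,.1738]);ah=np.array([np.cos(a0),np.sin(a0),0]);rot=side(a0,p15,np.pi)
G=np.array([C[0],C[1],.06])+.002*ah
qg=solve(G,rot,np.array([-.51,.89,-.39,2.2,1.93,1.56,1.76]))
qpre=solve(G-.12*ah+[0,0,.01],rot,qg)
qhi=solve(G-.12*ah+[0,0,.16],rot,qpre)
qlift=solve(G+[0,0,.16],rot,qg)
for n,q in dict(qg=qg,qpre=qpre,qhi=qhi,qlift=qlift).items(): print(n,q.round(3),wrist(q).round(2),elbow(q).round(2))
pan=np.array([.608,-.272])
out=dict(qg=qg.tolist(),qpre=qpre.tolist(),qhi=qhi.tolist(),qlift=qlift.tolist())
for az in (-66,-55,-45):
    a=np.radians(az);m=np.array([np.sin(a),-np.cos(a)]);A=np.array([np.cos(a),np.sin(a)])
    g=pan-.05*m+.03*A
    qp=solve([g[0],g[1],.19],side(a,p15,np.pi),qlift+np.array([.6,0,0,0,0,0,0]))
    if qp is None: print(az,None);continue
    print(az,g.round(3),qp.round(2),wrist(qp).round(2),elbow(qp).round(2),"maxd",np.abs(qp-qlift).max().round(2))
    out[f"qp{az}"]=qp.tolist()
json.dump(out,open("plan.json","w"))
q0=arm.get_joints()
def path(qa,qb,n=15):
    Q=qa+np.linspace(0,1,n)[:,None]*(qb-qa)
    t,r=fk(V,Q);z=r.as_matrix()[:,:,2];tip=t+.017*z
    for i in range(0,n,2): print("  tcp",t[i].round(2),"tip",tip[i].round(2),"zdir",z[i].round(2),"wr",wrist(Q[i]).round(2))
print("now->hi");path(q0,qhi)
print("lift->pour");path(qlift,np.array(out.get("qp-55",qlift)))
E
python3 plan4.py
```

```text
qg [-0.487  0.89  -0.381  2.201  1.956  1.547  1.765] [0.34 0.29 0.14] [0.4  0.17 0.58]
qpre [-0.686  0.882 -0.464  2.278  1.71   1.653  1.656] [0.23 0.35 0.15] [0.35 0.25 0.59]
qhi [-0.529  0.558 -0.665  2.282  1.615  1.629  1.981] [0.23 0.35 0.3 ] [0.27 0.12 0.71]
qlift [-0.288  0.585 -0.638  2.206  1.853  1.504  2.094] [0.34 0.29 0.3 ] [0.31 0.06 0.7 ]
-66 [ 0.666 -0.279] [ 0.38  0.72 -0.56  1.99  1.91  1.47  2.17] [ 0.55 -0.02  0.27] [ 0.33 -0.17  0.65] maxd 0.66
-55 [ 0.666 -0.268] [ 0.42  0.68 -0.56  2.1   2.09  1.37  2.13] [ 0.5  -0.03  0.27] [ 0.31 -0.17  0.67] maxd 0.7
-45 [ 0.665 -0.258] [ 0.53  0.66 -0.62  2.19  2.29  1.31  2.12] [ 0.46 -0.05  0.27] [ 0.28 -0.2   0.67] maxd 0.81
now->hi
  tcp [0.59 0.12 0.22] tip [0.59 0.12 0.2 ] zdir [-0. -0. -1.] wr [0.59 0.13 0.52]
  tcp [0.56 0.13 0.19] tip [0.56 0.13 0.17] zdir [ 0.01 -0.21 -0.98] wr [0.55 0.19 0.48]
  tcp [0.54 0.13 0.17] tip [0.54 0.12 0.15] zdir [ 0.09 -0.4  -0.91] wr [0.51 0.25 0.44]
  tcp [0.52 0.13 0.16] tip [0.53 0.12 0.15] zdir [ 0.22 -0.53 -0.81] wr [0.46 0.29 0.4 ]
  tcp [0.52 0.14 0.16] tip [0.52 0.13 0.15]
[... 368 characters left out ...]
zdir [ 0.88 -0.41 -0.26] wr [0.34 0.29 0.3 ]
  tcp [0.63 0.12 0.22] tip [0.64 0.11 0.21] zdir [ 0.84 -0.47 -0.26] wr [0.38 0.26 0.29]
  tcp [0.65 0.06 0.21] tip [0.67 0.05 0.21] zdir [ 0.8  -0.53 -0.26] wr [0.41 0.22 0.29]
  tcp [ 0.67 -0.    0.21] tip [ 0.68 -0.01  0.2 ] zdir [ 0.76 -0.59 -0.26] wr [0.44 0.17 0.28]
  tcp [ 0.68 -0.07  0.2 ] tip [ 0.69 -0.08  0.2 ] zdir [ 0.72 -0.65 -0.26] wr [0.46 0.13 0.28]
  tcp [ 0.68 -0.13  0.2 ] tip [ 0.69 -0.14  0.19] zdir [ 0.67 -0.7  -0.26] wr [0.48 0.08 0.28]
  tcp [ 0.68 -0.2   0.19] tip [ 0.69 -0.21  0.19] zdir [ 0.61 -0.75 -0.26] wr [0.49 0.02 0.27]
  tcp [ 0.67 -0.27  0.19] tip [ 0.68 -0.28  0.19] zdir [ 0.55 -0.79 -0.26] wr [ 0.5  -0.03  0.27]
```

```bash
python3 - <<'E'
from h import *
import json
P={k:np.array(v) for k,v in json.load(open("plan.json")).items()}
t=arm.get_t()
arm.move_j(P["qhi"].tolist()); print(arm.get_t()-t,arm.get_tool_pos().round(3))
arm.move_j(P["qpre"].tolist()); print(arm.get_t()-t,arm.get_tool_pos().round(3),arm.get_ft_force().round(2))
snap("wrist","w11");snap("side","s11")
find_cup([.602,.1738],cams=("side","wrist"))
E
python3 -c "
import cv2,numpy as np
a=cv2.imread('pics/w11.png');b=cv2.imread('pics/s11.png')
cv2.imwrite('pics/m11.png',np.hstack([cv2.resize(a,(400,300)),cv2.resize(b,(400,300))]))"
```

```text
2.5666999999999973 [0.495 0.224 0.22 ]
3.216700000000003 [0.495 0.224 0.07 ] [0.44 0.56 0.39]
 cup side 0.82 [0.6016 0.1748] misfit 0.098
 cup wrist 0.66 [0.6024 0.1724] misfit 0.036
 cup all [0.6022 0.1722] 0.07
```

View pics/m11.png

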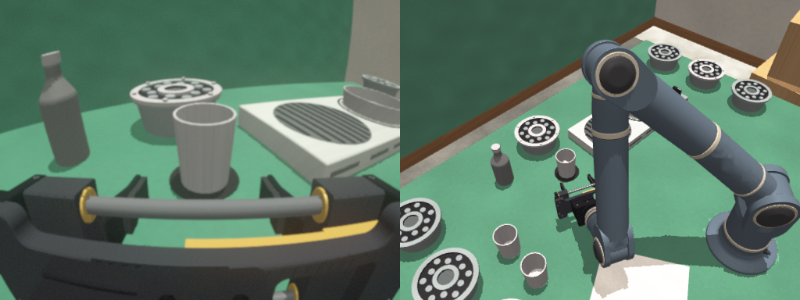

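The cup is centred between the open fingers, at (205,145) with the jaw centre at about 203. Closing in and gripping.

```bash
python3 - <<'E'
from h import *
a0=np.radians(-25);ah=np.array([np.cos(a0),np.sin(a0),0])
G=np.array([.602,.1735,.06])+.002*ah
f0=arm.get_ft_force()
hit=arm.move_l(G.tolist(),speed=.1,stop_force=8);print("hit",hit,arm.get_tool_pos().round(4))
arm.set_gripper(0.0,force=35);print("w",arm.get_gripper_width()*87,(arm.get_ft_force()-f0).round(2))
arm.move_l((G+[0,0,.03]).tolist(),speed=.06)
print("w",arm.get_gripper_width()*87,(arm.get_ft_force()-f0).round(2),arm.get_t())
snap("wrist","w12");snap("side","s12")
E
python3 -c "
import cv2,numpy as np
a=cv2.imread('pics/w12.png');b=cv2.imread('pics/s12.png')
cv2.imwrite('pics/m12.png',np.hstack([cv2.resize(a,(400,300)),cv2.resize(b,(400,300))]))"
```

```text
hit False [0.6034 0.1734 0.0598]
w 66.57613959620281 [-0.99 -0.22  0.16]
w 66.85004276759034 [ 0.2  -0.23 -1.86] 52.5333
```

View pics/m12.png

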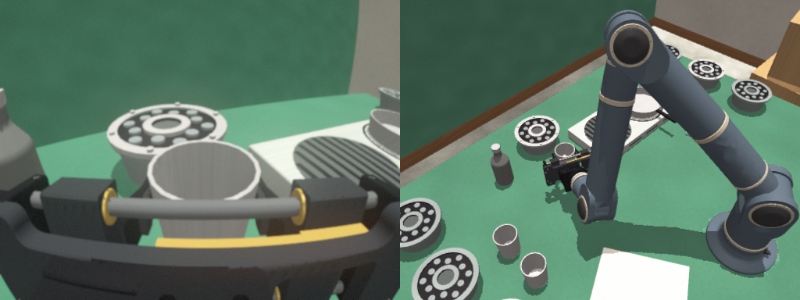

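The cup is held; a lift force of 1.9 N suits the cup plus about 6–7 lenses. Carrying it to the pan and looking before the tilt.

```bash
python3 - <<'E'
from h import *
import json
P={k:np.array(v) for k,v in json.load(open("plan.json")).items()}
t=arm.get_t()
p=arm.get_tool_pos()
arm.move_l([p[0],p[1],.22],speed=.12)
arm.move_j(P["qlift"].tolist()); 
print(arm.get_t()-t,arm.get_gripper_width()*87)
q=(P["qlift"]+P["qp-55"])/2
arm.move_j(q.tolist()); arm.move_j(P["qp-55"].tolist())
print(arm.get_t()-t,arm.get_tool_pos().round(3),arm.get_gripper_width()*87)
snap("wrist","w13");snap("side","s13");snap("top","t13")
pp=lambda x,y:np.vstack([circ(x,y,.04,.082),circ(x,y,.076,.086)])
disc_fit("pan",.04,.094,[.608,-.272],["top","side"],extra=pp)
E
python3 -c "
import cv2,numpy as np
a=cv2.imread('pics/t13.png');b=cv2.imread('pics/s13.png')
cv2.imwrite('pics/m13.png',np.hstack([cv2.resize(a[80:300,200:460],(400,338)),cv2.resize(b,(400,338))]))"
```

```text
1.5750000000000028 67.12246889582993
3.3834000000000017 [ 0.667 -0.265  0.19 ] 66.67382383238147
  pan top 0.74 [ 0.6027 -0.2733] misfit 0.553
  pan side 0.69 [ 0.5432 -0.2803] misfit 0.621
  all [ 0.5894 -0.2807] 0.604
```

View pics/m13.png

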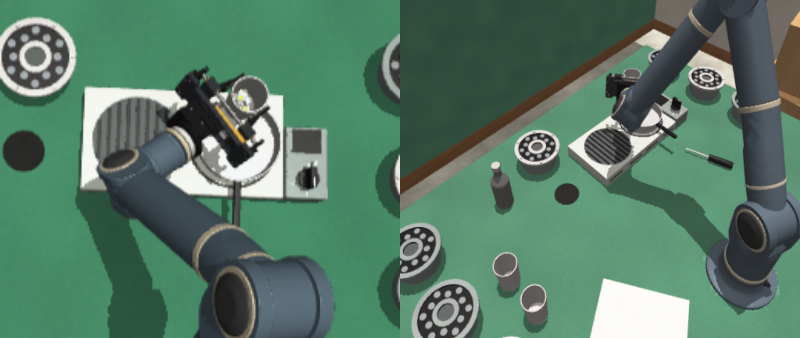

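The cup is upright over the far side of the pan, with lenses in it at (243,98). Tilting in steps with J7, mouth towards the pan centre.

```bash
python3 - <<'E'
from h import *
t=arm.get_t()
q0=np.array(arm.get_joints())
for i,phi in enumerate([45,65,80,95,110,125,138]):
    q=q0.copy();q[6]-=np.radians(phi);arm.move_j(q.tolist());arm.wait(.35)
    if phi in(80,110,138): snap("top",f"t14_{phi}")
arm.wait(.4)
snap("side","s14");snap("wrist","w14")
print(arm.get_t()-t,arm.get_gripper_width()*87,arm.get_ft_force().round(2))
E
python3 -c "
import cv2,numpy as np
a=[cv2.resize(cv2.imread(f'pics/t14_{k}.png')[100:240,290:440],(390,292)) for k in (80,110,138)]+[cv2.resize(cv2.imread('pics/w14.png'),(390,292))]
cv2.imwrite('pics/m14.png',np.vstack([np.hstack(a[:2]),np.hstack(a[2:])]))"
```

```text
6.066600000000001 66.60526087561064 [-0.11 -0.78 -1.23]
```

View pics/m14.png

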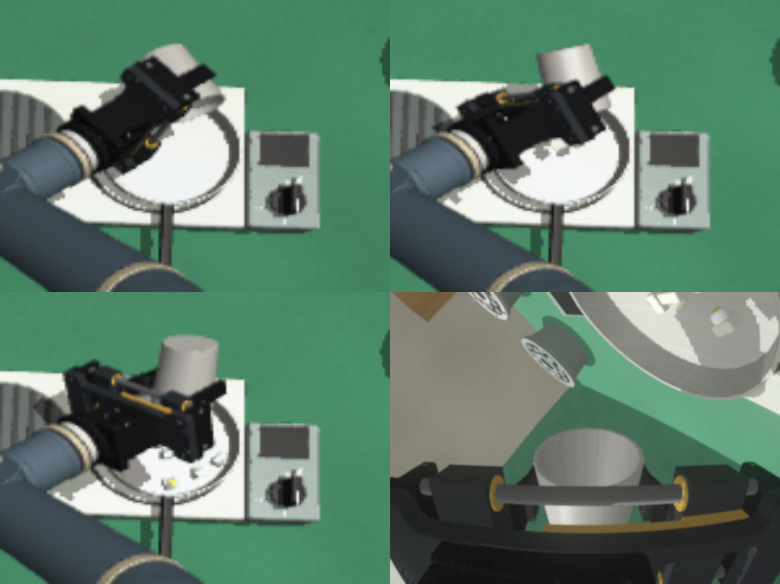

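The lenses are in the pan, and the force reading of 1.23 N matches an empty cup of 0.12 kg. I give a small shake, turn upright and carry the cup back to the pad.

```bash
python3 - <<'E'
from h import *
import json
P={k:np.array(v) for k,v in json.load(open("plan.json")).items()}
t=arm.get_t()
q1=np.array(arm.get_joints())
for d in (.2,0,.2,0):
    q=q1.copy();q[6]+=d;arm.move_j(q.tolist())
arm.wait(.2)
arm.move_j(P["qp-55"].tolist())
arm.move_j(((P["qlift"]+P["qp-55"])/2).tolist());arm.move_j(P["qlift"].tolist())
print(arm.get_t()-t,arm.get_tool_pos(),arm.get_gripper_width()*87,arm.get_ft_force().round(2))
snap("top","t15");snap("side","s15");snap("wrist","w15")
im=cv2.imread("pics/t15.png");cv2.imwrite("pics/t15z.png",cv2.resize(im[110:260,230:430],None,fx=4,fy=4,interpolation=cv2.INTER_CUBIC))
E
```

```text
5.308399999999992 [0.60449748 0.17051721 0.21989538] 67.13836457761998 [ 0.69 -0.07 -1.03]
```

View pics/t15z.png

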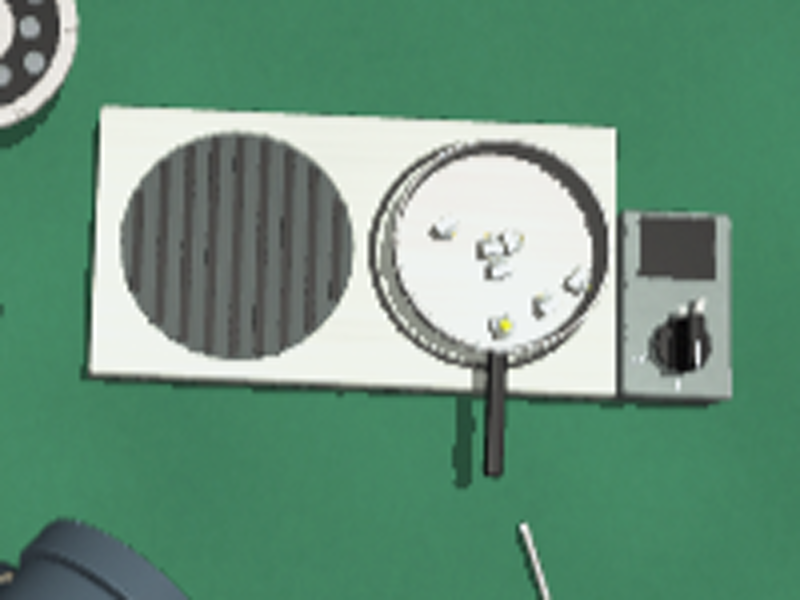

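View pics/w15.png

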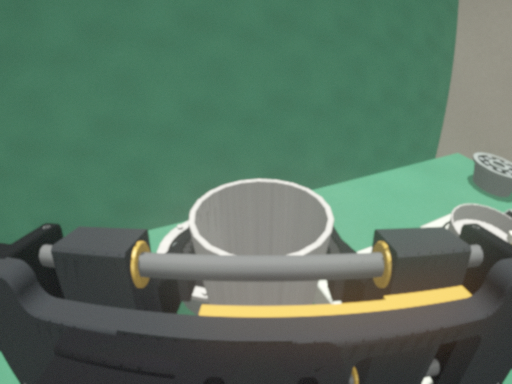

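Seven lenses lie in the pan (zoomed view, from (440,230) to (502,325)) and none on the deck. That matches 4 strays plus 3. Setting the cup down on the pad.

```bash
python3 - <<'E'
from h import *
rot=side(np.radians(-25),np.radians(15),np.pi);a0=np.radians(-25);ah=np.array([np.cos(a0),np.sin(a0),0])
G=np.array([.602,.1738,.06])+.002*ah
arm.move_l([G[0],G[1],.09],rot=R2q(rot),speed=.15)
hit=arm.move_l([G[0],G[1],.0585],speed=.04,stop_force=4);print("hit",hit,arm.get_tool_pos().round(4),arm.get_ft_force().round(2))
arm.set_gripper(1.0);arm.wait(.2)
p=arm.get_tool_pos()
arm.move_l((G-.13*ah+[0,0,.01]).tolist(),speed=.12)
find_cup([.602,.1738],cams=("side","wrist"))
snap("wrist","w16");print(arm.get_t())
p=arm.get_tool_pos();arm.move_l([p[0],p[1],.22],speed=.25)
snap("side","s16");print(arm.get_joints().round(2))
E
python3 -c "
import cv2,numpy as np
a=cv2.imread('pics/w16.png');b=cv2.imread('pics/s16.png')
cv2.imwrite('pics/m16.png',np.hstack([cv2.resize(a,(400,300)),cv2.resize(b,(400,300))]))"
```

```text
hit True [0.604  0.1726 0.06  ] [0.08 0.74 2.92]
 cup wrist 0.93 [0.6024 0.1724] misfit 0.027
 cup all [0.6024 0.1724] 0.027
72.0
[-0.44  0.61 -0.8   2.28  1.62  1.72  1.98]
```

View pics/m16.png

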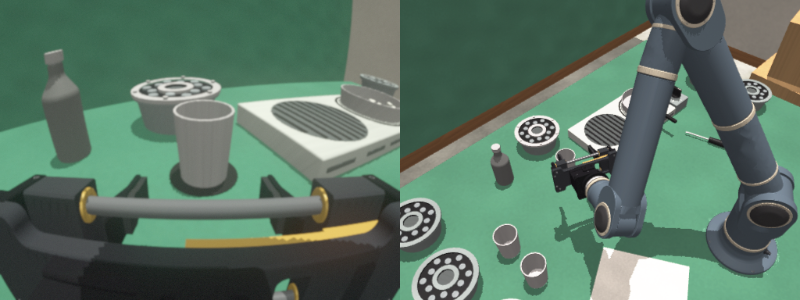

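The cup stands upright on the pad at (0.602, 0.172). Next I view the pan from above with the wrist camera.

```bash
python3 - <<'E'
from h import *
from kin import *
q0=np.array(arm.get_joints())
best=None
for yaw in np.radians([0,180]):
    for q in [solve([.46,-.2,.28],down(yaw),s) for s in (q0,np.array([.5,.4,-.6,1.9,.3,1.1,0]),np.array([.5,.4,0,1.9,0,1.1,1]),np.array([.5,.4,-.6,1.9,.3,1.1,-2]),np.array([0.4,.3,.2,2,0,1,-1]))]:
        if q is None: continue
        print(np.degrees(yaw),q.round(2),np.abs(q-q0).max().round(2))
        if best is None or np.abs(q-q0).max()<best[0]: best=(np.abs(q-q0).max(),q)
q=best[1]
Q=q0+np.linspace(0,1,11)[:,None]*(q-q0);t,r=fk(V,Q)
for i in range(11): print(t[i].round(2),r.as_matrix()[i,:,2].round(2),wrist(Q[i]).round(2),elbow(Q[i]).round(2))
np.save("q17.npy",q)
E
```

```text
0.0 [ 0.41  0.15 -0.09  1.88  0.02  1.11 -1.26] 3.24
0.0 [ 0.    0.14  0.37  1.9  -0.06  1.11 -1.18] 3.16
0.0 [ 0.84  0.2  -0.58  1.86  0.12  1.12 -1.36] 3.35
0.0 [ 0.22  0.15  0.12  1.89 -0.02  1.11 -1.22] 3.21
180.0 [ 0.78  0.19 -0.52  1.86  0.1   1.12  1.8 ] 1.52
180.0 [ 1.19  0.29 -1.04  1.84  0.28  1.16  1.63] 1.63
180.0 [ 0.62  0.17 -0.34  1.87  0.06  1.12  1.83] 1.56
[0.49 0.23 0.22] [ 0.87 -0.41 -0.26] [0.23 0.35 0.3 ] [0.3  0.11 0.69]
[0.5  0.15 0.21] [ 0.72 -0.61 -0.34] [0.28 0.33 0.32] [0.3  0.07 0.7 ]
[0.49 0.07 0.21] [ 0.52 -0.74 -0.42] [0.34 0.29 0.34] [0.28 0.02 0.72]
[0.48 0.01 0.21] [ 0.31 -0.8  -0.52] [0.39 0.25 0.36] [ 0.26 -0.01  0.73]
[ 0.46 -0.04  0.2 ] [ 0.1  -0.78 -0.61] [0.43 0.2  0.39] [ 0.24 -0.04  0.74]
[ 0.44 -0.07  0.2 ] [-0.07 -0.7  -0.71] [0.46 0.14 0.41] [ 0.21 -0.07  0.75]
[ 0.43 -0.1   0.2 ] [-0.19 -0.57 -0.8 ] [0.49 0.07 0.44] [ 0.18 -0.09  0.76]
[ 0.43 -0.12  0.21] [-0.24 -0.41 -0.88] [0.5  0.   0.47] [ 0.15 -0.1   0.76]
[ 0.43 -0.14  0.23] [-0.22 -0.24 -0.94] [ 0.5  -0.07  0.51] [ 0.11 -0.11  0.77]
[ 0.44 -0.17  0.25] [-0.14 -0.1  -0.99] [ 0.49 -0.13  0.54] [ 0.08 -0.11  0.78]
[ 0.46 -0.2   0.28] [ 0. -0. -1.] [ 0.46 -0.2   0.58] [ 0.05 -0.1   0.78]
```

```bash
python3 - <<'E'
from h import *
q=np.array([0.62,.17,-.3,1.87,.06,1.11,-1.3])
from kin import *
q=solve([.46,-.2,.28],down(0),q);t=arm.get_t()
print(q.round(2))
arm.move_j(q.tolist());print(arm.get_t()-t)
p,_=snap("wrist","w17")
pp=lambda x,y:np.vstack([circ(x,y,.04,.082),circ(x,y,.076,.086)])
disc_fit("pan",.04,.094,[.608,-.272],["wrist"],extra=pp)
disc_fit("pan",.04,.094,[.608,-.272],["top","side"],extra=pp)
disc_fit("grille",.04,.094,[.616,-.067],["wrist","top","side"])
disc_fit("pad",0.0005,.045,[.602,.1735],["wrist","top"])
find_cup([.602,.1738],cams=("side","wrist","top"))
E
```

```text
[ 0.6   0.17 -0.31  1.87  0.06  1.11 -1.3 ]
2.7667
  pan wrist 0.6 [ 0.6101 -0.2733] misfit 0.16
  all [ 0.6101 -0.2733] 0.16
  pan top 0.78 [ 0.6124 -0.2709] misfit 0.365
  pan side 0.68 [ 0.609 -0.275] misfit 0.204
  all [ 0.6089 -0.2731] 0.287
  grille wrist 0.7 [ 0.6163 -0.0664] misfit 0.014
  grille top 0.59 [ 0.6159 -0.0668] misfit 0.023
  grille side 0.91 [ 0.6157 -0.0652] misfit 0.018
  all [ 0.6159 -0.0668] 0.022
  pad wrist 0.58 [0.6017 0.1735] misfit 0.666
  pad top 0.47 [0.5987 0.1718] misfit 0.674
  all [0.6016 0.1734] 0.673
 cup side 0.8 [0.6044 0.1722] misfit 0.083
 cup wrist 0.7 [0.602  0.1738] misfit 0.03
 cup top 0.57 [0.6016 0.1735] misfit 0.063
 cup all [0.6017 0.1734] 0.064
```

View pics/w17.png

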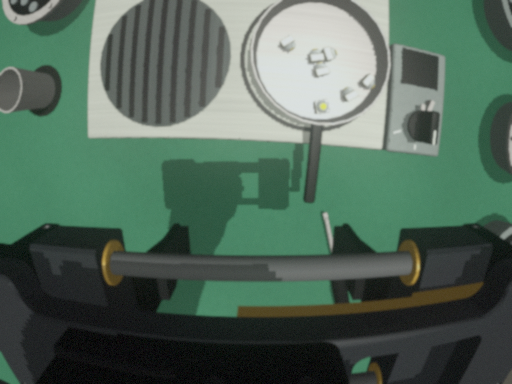

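All seven lenses lie in the pan. The handle runs from (316,127) to (309,200), and the cup stands on the pad at (28,90). Measuring the handle axis.

```bash
python3 - <<'E'
from h import *
p=campose("wrist");im=cv2.imread("pics/w17.png")
# handle pixels: dark in window
sub=im[128:204,295:330].astype(int);dark=(sub.max(2)<70)
n,l,st,ce=cv2.connectedComponentsWithStats(dark.astype(np.uint8));k=1+np.argmax(st[1:,4]);print(st[k])
yy,xx=np.nonzero(l==k)
P=np.array([onplane("wrist",p,y+128,x+295,.074)[:2] for y,x in zip(yy,xx)])
c,wh,a=rectfit(P*1000);print(c.round(1),np.round(wh,1),np.degrees(a))
d=np.linalg.svd(P-P.mean(0))[2][0];d*=np.sign(d[0]);print("dir",d.round(3),"yaw",np.degrees(np.arctan2(d[1],d[0])).round(2))
end=P.mean(0)+d*((P-P.mean(0))@d).min();print("end",end.round(4),"pan centre from end",(end+.183*d).round(4))
# triangulate handle end height using top cam
T=campose("top");X,r=tri([ray("wrist",p,200.5,309.5),ray("top",T,229,353)]);print("handle end tri",X.round(3),r.round(4))
T2,_=snap("top","t18")
E
python3 -c "
import cv2
im=cv2.imread('pics/t18.png');cv2.imwrite('pics/t18z.png',cv2.resize(im[120:260,230:430],None,fx=4,fy=4,interpolation=cv2.INTER_CUBIC))"
```

```text
[  9  33  10  41 128]
[ 453.8 -261.3] [11.3 50.2] 85.94303894042969
dir [0.998 0.055] yaw 3.14
end [ 0.4288 -0.2595] pan centre from end [ 0.6115 -0.2495]
handle end tri [ 0.426 -0.263  0.062] 0.001
```

View pics/t18z.png

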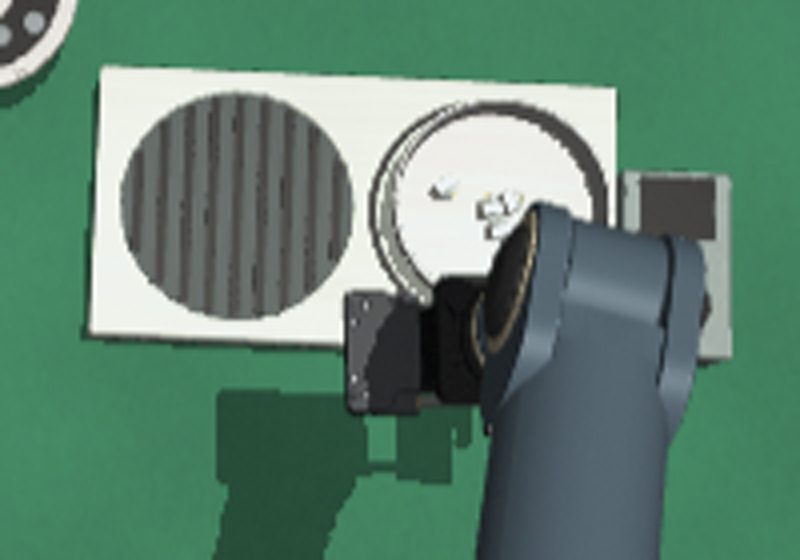

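```bash
python3 - <<'E'
from h import *
p=campose("wrist");im=cv2.imread("pics/w17.png")
cv2.imwrite("pics/w17z.png",cv2.resize(im[110:215,270:350],None,fx=6,fy=5.5,interpolation=cv2.INTER_CUBIC))
g=cv2.cvtColor(im,cv2.COLOR_BGR2HSV).astype(int)
L=[]
for row in range(150,198,6):
    s=im[row,296:336].astype(int); nd=s.max(1)<62
    xs=np.nonzero(nd)[0]
    if len(xs):
        m=xs.mean()+296;L.append(onplane("wrist",p,row,m,.075));print(row,xs.min()+296,xs.max()+296,L[-1].round(4))
E
```

```text
186 306 306 [ 0.4483 -0.2562  0.075 ]
192 305 305 [ 0.4407 -0.2552  0.075 ]
```

View pics/w17z.png

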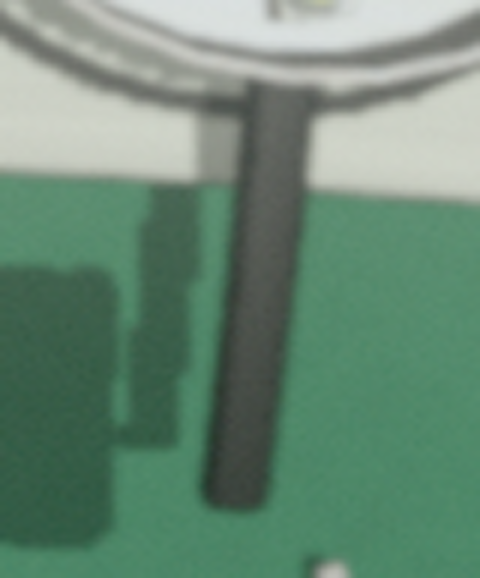

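```bash
python3 - <<'E'
from h import *
p=campose("wrist")
A=[onplane("wrist",p,r,c,.075) for r,c in ((130,316.5),(164.5,314.4),(200.9,309.8))]
for a in A: print(a.round(4))
d=(A[0]-A[2])[:2];d/=np.linalg.norm(d);print(np.degrees(np.arctan2(d[1],d[0])))
pan=np.array([.6097,-.2735]);
for yaw in np.radians([-2.6,-3.8]): print(pan-.135*np.array([np.cos(yaw),np.sin(yaw)]))
E
```

```text
[ 0.5167 -0.2669  0.075 ]
[ 0.475  -0.2655  0.075 ]
[ 0.4293 -0.2617  0.075 ]
-3.384060830219056
[ 0.47483897 -0.267376  ]
[ 0.4749968  -0.26455302]
```

The handle's grip point is (0.475, −0.2655) at yaw −3.3°, which agrees with the pan centre. Gripping the handle.

```bash
python3 - <<'E'
from h import *
t=arm.get_t();rot=down(np.radians(-3.3))
g=[.475,-.2655]
arm.goto([*g,.13],R2q(rot)); arm.set_gripper(.5)
hit=arm.move_l([*g,.069],speed=.08,stop_force=6);print("hit",hit,arm.get_tool_pos().round(4))
f0=arm.get_ft_force()
arm.set_gripper(0,force=20);print("w",arm.get_gripper_width()*87,(arm.get_ft_force()-f0).round(2),arm.get_torque().round(2))
snap("wrist","w19");print(arm.get_t()-t,arm.get_t())
E
```

```text
hit False [ 0.4754 -0.2656  0.0693]
w 13.847429317600204 [-0.41  1.32  1.79] [0.29 0.1  0.01]
3.266599999999997 80.0333
```

View pics/w19.png

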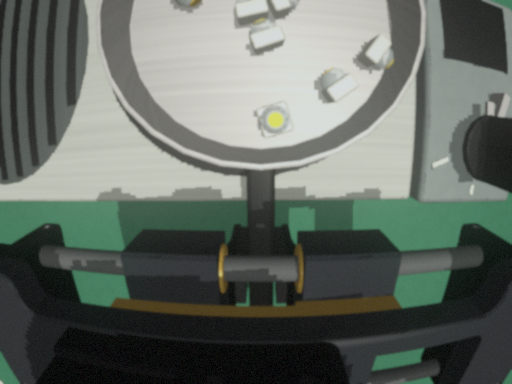

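The handle is gripped (13.85 mm). Sliding towards the grille, halfway first with a force and height check.

```bash
python3 - <<'E'
from h import *
p0=arm.get_tool_pos();f0=arm.get_ft_force()
d=np.array([.0061,.2065])
for k in (.1,.5,1.0):
    arm.move_l([p0[0]+k*d[0],p0[1]+k*d[1],.0693],speed=.06)
    print(k,arm.get_tool_pos().round(4),(arm.get_ft_force()-f0).round(2),arm.get_gripper_width()*87)
arm.wait(.2)
snap("wrist","w20");snap("top","t20");snap("side","s20")
pp=lambda x,y:np.vstack([circ(x,y,.04,.082),circ(x,y,.076,.086)])
disc_fit("pan",.04,.094,[.616,-.067],["wrist","side","top"],extra=pp)
print(arm.get_t())
E
python3 -c "
import cv2,numpy as np
a=cv2.imread('pics/w20.png');b=cv2.imread('pics/s20.png')[80:240,200:400]
cv2.imwrite('pics/m20.png',np.hstack([cv2.resize(a,(400,300)),cv2.resize(b,(400,300))]))"
```

```text
0.1 [ 0.4756 -0.2435  0.0692] [ 0.83 -0.3  -2.77] 13.857710039223452
0.5 [ 0.4781 -0.1623  0.0693] [ 0.37 -2.03 -3.72] 13.73121203438398
1.0 [ 0.4812 -0.059   0.0693] [ 1.62 -1.86 -3.64] 13.573940517855663
  pan side 0.85 [ 0.621 -0.067] misfit 0.401
  pan top 0.94 [ 0.6197 -0.0656] misfit 0.311
  all [ 0.6198 -0.0645] 0.36
84.5833
```

View pics/m20.png

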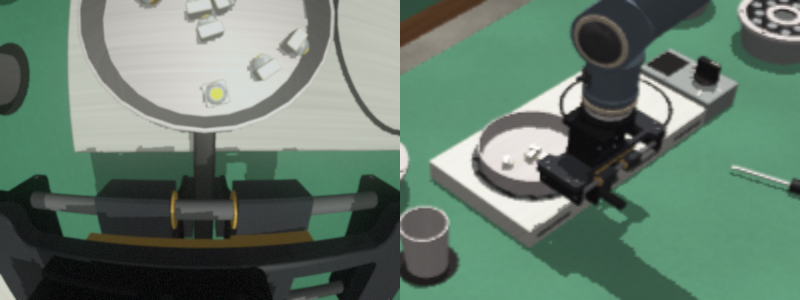

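The pan sits over the grille; the predicted centre is (0.616, −0.0665). Releasing and checking it from above.

```bash
python3 - <<'E'
from h import *
arm.set_gripper(.5);arm.wait(.1)
p=arm.get_tool_pos();arm.move_l([p[0],p[1],.14],speed=.12)
arm.move_l([p[0]-.03,p[1]-.1,.3],speed=.25)
snap("wrist","w21");snap("top","t21")
pp=lambda x,y:np.vstack([circ(x,y,.04,.082),circ(x,y,.076,.086)])
disc_fit("pan",.04,.094,[.616,-.067],["wrist","side","top"],extra=pp)
print(arm.get_t(),arm.get_joints().round(2))
w=campose("wrist")
for n in ("knob_grip","dial_mark"):
    for c in ("wrist","top","side"):
        arm.read_camera(c);o=arm.tip_of(c,n);print(n,c,[(np.round(d["position"],1).tolist(),round(d["p"],2),onplane(c,campose(c),*d["position"],.088 if n=="knob_grip" else .05).round(3)) for d in o if d["p"]>.2])
E
```

```text
pan wrist 0.96 [ 0.615  -0.0693] misfit 0.156
  pan side 0.63 [ 0.6157 -0.0656] misfit 0.17
  pan top 0.79 [ 0.6167 -0.0684] misfit 0.154
  all [ 0.6154 -0.0679] 0.163
87.55 [ 0.46  0.1  -0.23  1.89  0.03  1.15 -1.41]
knob_grip wrist [([112.6, 448.0], 0.63, array([ 0.528, -0.419,  0.088]))]
knob_grip top [([193.3, 406.4], 0.55, array([ 0.534, -0.424,  0.088]))]
knob_grip side [([117.1, 354.8], 0.7, array([ 0.523, -0.405,  0.088])), ([164.1, 270.2], 0.28, array([ 0.578, -0.04 ,  0.088]))]
dial_mark wrist [([117.8, 413.5], 0.69, array([ 0.518, -0.384,  0.05 ]))]
dial_mark top [([198.7, 388.5], 0.71, array([ 0.522, -0.38 ,  0.05 ]))]
dial_mark side [([131.5, 350.5], 0.88, array([ 0.513, -0.375,  0.05 ]))]
```

View pics/w21.png

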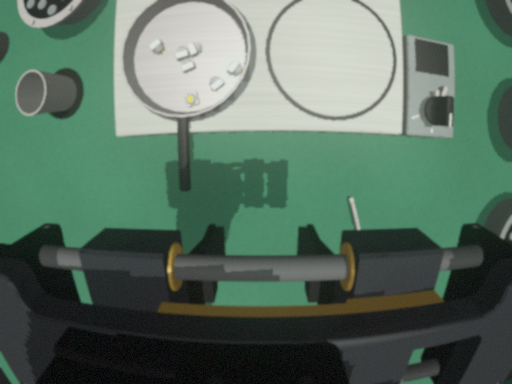

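The pan is on the grille to within about 2 mm, with seven lenses inside, and the ring is empty. Now a close look at the knob.

```bash
python3 - <<'E'
from h import *
obs={n:[] for n in("knob_grip","dial_mark")}
for i,(x,y,z) in enumerate([(.45,-.40,.2),(.49,-.44,.2)]):
    arm.goto([x,y,z],R2q(down(np.radians(-3))))
    p,_=snap("wrist",f"w22_{i}")
    for n in obs:
        o=arm.tip_of("wrist",n)
        for d in o[:2]: print(n,np.round(d["position"],1),round(d["p"],2),onplane("wrist",p,*d["position"],.088 if n=="knob_grip" else .05).round(4))
        if o: obs[n].append(ray("wrist",p,*o[0]["position"]))
for n in obs:
    if len(obs[n])==2: print(n,tri(obs[n]))
print(arm.get_t(),arm.get_joints().round(2))
E
python3 -c "
import cv2,numpy as np
a=[cv2.resize(cv2.imread(f'pics/w22_{k}.png'),(400,300)) for k in (0,1)]
cv2.imwrite('pics/m22.png',np.hstack(a))"
```

```text
knob_grip [109.6 276.9] 0.55 [ 0.529 -0.417  0.088]
dial_mark [124.3 241.7] 0.66 [ 0.5168 -0.3837  0.05  ]
knob_grip [158.  231.6] 0.68 [ 0.5289 -0.4169  0.088 ]
dial_mark [163.1 200.7] 0.88 [ 0.5203 -0.3808  0.05  ]
dial_mark [103.9  55.4] 0.71 [ 0.6055 -0.2076  0.05  ]
knob_grip (array([ 0.52898678, -0.41694084,  0.08875025]), np.float64(3.479986093981261e-05))
dial_mark (array([ 0.51849755, -0.38218354,  0.04975496]), np.float64(0.002274489117826187))
89.8083 [ 0.69  0.47 -0.04  1.62  0.02  1.05 -0.97]
```

View pics/m22.png

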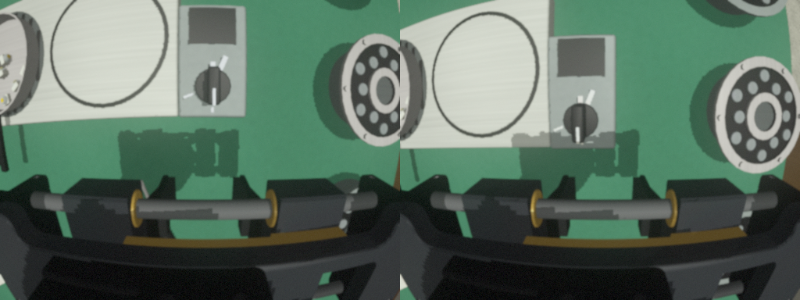

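```bash
python3 -c "
import cv2,numpy as np
a=cv2.imread('pics/w22_0.png')[70:150,225:320];b=cv2.imread('pics/w22_1.png')[110:190,180:275]
cv2.imwrite('pics/m23.png',np.hstack([cv2.resize(k,(400,336),interpolation=cv2.INTER_CUBIC) for k in (a,b)]))"
```

```text
(no output)
```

View pics/m23.png

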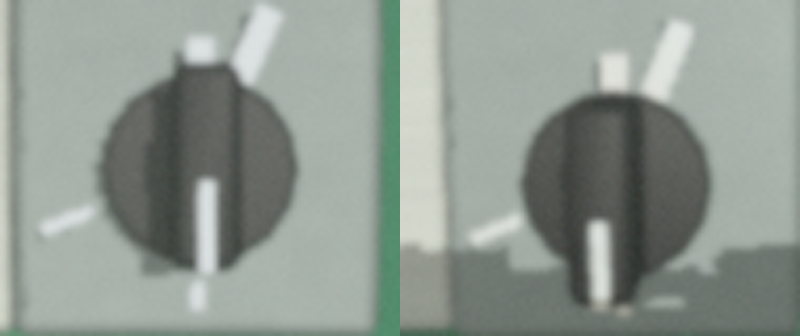

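The pointer sits at the short zero mark on the robot side, and the long thin mark lies about 1.2 rad clockwise at (70,220). Gripping the knob bar.

```bash
python3 - <<'E'
from h import *
t=arm.get_t()
k=[.529,-.417]
arm.goto([*k,.14],R2q(down(np.radians(-2.7))));arm.set_gripper(.36)
hit=arm.move_l([*k,.089],speed=.08,stop_force=5);print("hit",hit,arm.get_tool_pos().round(4))
f0=arm.get_ft_force()
arm.set_gripper(0,force=45);print("w",arm.get_gripper_width()*87,arm.get_tool_pos().round(4),(arm.get_ft_force()-f0).round(2),arm.get_torque().round(2),arm.get_joints().round(2))
snap("wrist","w24");print(arm.get_t()-t)
E
```

```text
hit False [ 0.5293 -0.4172  0.0892]
w 13.904610174532975 [ 0.5296 -0.4132  0.089 ] [0.53 6.04 2.68] [ 1.42  0.15 -0.07] [ 0.64  0.61 -0.05  1.67  0.03  0.87 -1.04]
2.2749999999999915
```

View pics/w24.png

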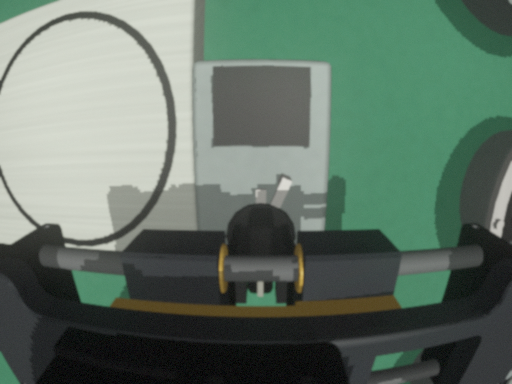

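Closing pulled the tool 4 mm in y, so the knob's axis is nearer y = −0.413. I re-centre and grip again so that the turn is coaxial.

```bash
python3 - <<'E'
from h import *
arm.set_gripper(.36)
print(arm.get_tool_pos().round(4))
arm.move_l([.529,-.4128,.089],rot=R2q(down(np.radians(-2.7))),speed=.05)
f0=arm.get_ft_force();print(arm.get_tool_pos().round(4))
arm.set_gripper(0,force=45);print("w",arm.get_gripper_width()*87,arm.get_tool_pos().round(4),(arm.get_ft_force()-f0).round(2),arm.get_torque().round(2))
E
```

```text
[ 0.5289 -0.4173  0.089 ]
[ 0.5292 -0.4122  0.089 ]
w 13.967666291801027 [ 0.529  -0.4129  0.089 ] [-0.28  0.64  0.17] [-0.01  0.02 -0.08]
```

Centred now: 0.64 N sideways, and the mark is 32.5 mm away against 33 given. Pushing down.

```bash
python3 - <<'E'
from h import *
p=arm.get_tool_pos();f0=arm.get_ft_force()
arm.move_l([p[0],p[1],.0812],speed=.03)
arm.wait(.2)
print(arm.get_tool_pos().round(4),(arm.get_ft_force()-f0).round(2),arm.get_gripper_width()*87,arm.get_joints().round(3))
E
```

```text
[ 0.529  -0.4129  0.0821] [-2.16  0.66  7.71] 13.644803171254498 [ 0.632  0.618 -0.046  1.677  0.036  0.847 -1.048]
```

The force of 7.7 N at 6.9 mm down matches the spring. Turning clockwise by 1.2 rad in steps with J7.

```bash
python3 - <<'E'
from h import *
from kin import *
q0=np.array(arm.get_joints())
qc=solve([.529,-.4129,.0803],down(np.radians(-2.7)),q0)
print((qc-q0).round(4))
for a in (0,.3,.6,.9,1.2):
    q=qc.copy();q[6]-=a;arm.move_j(q.tolist())
    x=q2R(arm.get_tcp_rot()).as_matrix()[:,0]
    print(a,arm.get_tool_pos().round(4),"yaw",np.arctan2(x[1],x[0]).round(3),arm.get_ft_force().round(1),arm.get_torque().round(2),round(arm.get_gripper_width()*87,2))
arm.wait(.2);snap("wrist","w25");print(arm.get_t())
E
```

```text
[-0.0005  0.0021  0.0007  0.0011 -0.0003 -0.0031  0.0003]
0 [ 0.529  -0.413   0.0812] yaw -0.047 [-2.   1.9  8. ] [ 0.44  0.61 -0.08] 13.58
0.3 [ 0.529  -0.4129  0.0813] yaw -0.347 [-2.2  2.1  7.2] [ 0.53  0.56 -0.05] 13.47
0.6 [ 0.529  -0.4129  0.0813] yaw -0.647 [-2.4  0.3  7.1] [ 0.48  0.67 -0.03] 13.86
0.9 [ 0.529  -0.4129  0.0813] yaw -0.947 [-2.8  1.6  8.1] [ 0.51  0.6  -0.06] 13.64
1.2 [ 0.529  -0.413   0.0813] yaw -1.247 [-2.1  2.6  7.3] [ 0.51  0.62 -0.02] 13.66
96.1167
```

View pics/w25.png

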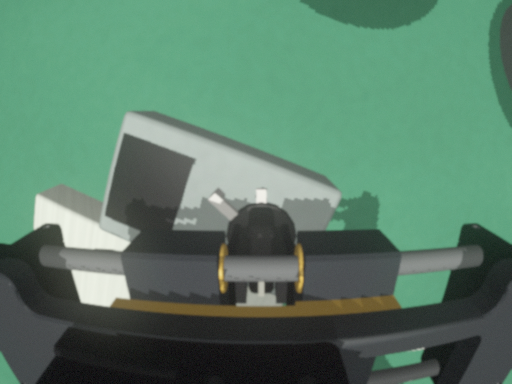

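The turn went smoothly and the bar followed. Letting the knob rise, then opening and backing off.

```bash
python3 - <<'E'
from h import *
arm.move_l([.529,-.4129,.0892],speed=.03);arm.wait(.2)
print(arm.get_tool_pos().round(4),arm.get_ft_force().round(2))
arm.set_gripper(.36);arm.wait(.1)
arm.move_l([.529,-.4129,.16],speed=.12)
arm.goto([.45,-.39,.22],R2q(down(np.radians(-3))))
p,_=snap("wrist","w26")
for n in ("knob_grip","dial_mark"):
    print(n,[(np.round(d["position"],1),round(d["p"],2),onplane("wrist",p,*d["position"],.088 if n=="knob_grip" else .05).round(4)) for d in arm.tip_of("wrist",n)[:2]])
im=cv2.imread("pics/w26.png");cv2.imwrite("pics/w26z.png",cv2.resize(im[60:180,200:340],None,fx=5,fy=5,interpolation=cv2.INTER_CUBIC));print(arm.get_t())
E
```

```text
[ 0.529  -0.4129  0.089 ] [-0.03  0.15  0.47]
knob_grip [(array([111.7, 281.4]), 0.88, array([ 0.5255, -0.4138,  0.088 ])), (array([73.8, 19.6]), 0.35, array([ 0.61  , -0.1162,  0.088 ]))]
dial_mark [(array([119. , 249.6]), 0.68, array([ 0.5197, -0.3828,  0.05  ]))]
99.45
```

View pics/w26z.png

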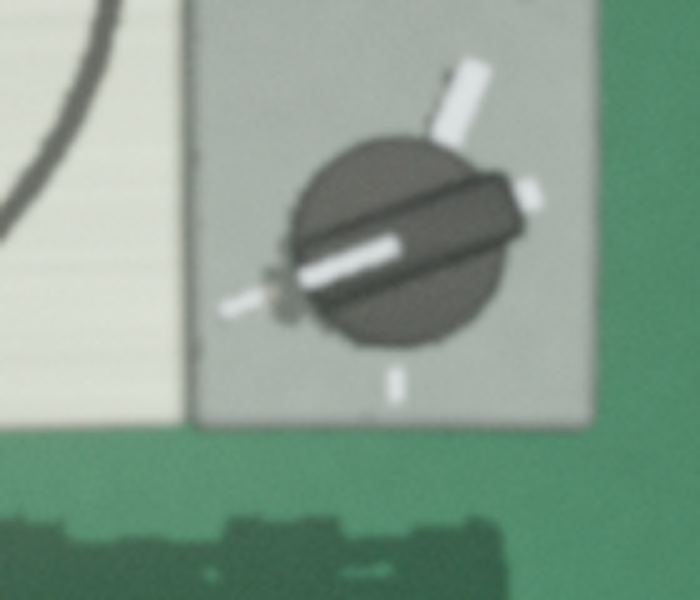

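The pointer, with its end at (300,278), lines up with the long mark at (240,300), and the knob was brought back up. Last check of the whole scene.

```bash
python3 - <<'E'
from h import *
arm.goto([.43,-.1,.3],R2q(down(0)))
snap("wrist","w27");snap("top","t27");snap("side","s27")
pp=lambda x,y:np.vstack([circ(x,y,.04,.082),circ(x,y,.076,.086)])
disc_fit("pan",.04,.094,[.616,-.067],["wrist","side","top"],extra=pp)
find_cup([.602,.1738],cams=("side","wrist","top"))
a=cv2.imread("pics/w27.png");b=cv2.imread("pics/s27.png")
cv2.imwrite("pics/m27.png",np.hstack([cv2.resize(a,(400,300)),cv2.resize(b,(400,300))]))
print(arm.get_t(),arm.get_ft_force())
E
```

```text
pan wrist 0.77 [ 0.6161 -0.0689] misfit 0.181
  pan side 0.83 [ 0.6152 -0.0671] misfit 0.141
  pan top 0.6 [ 0.6136 -0.0663] misfit 0.144
  all [ 0.6155 -0.0676] 0.158
 cup side 0.61 [0.6048 0.1721] misfit 0.129
 cup wrist 0.95 [0.602  0.1737] misfit 0.052
 cup top 0.93 [0.6015 0.1737] misfit 0.046
 cup all [0.6015 0.1738] 0.079
101.3583 [-0.03656301  0.79455454 -0.14001227]
```

View pics/m27.png

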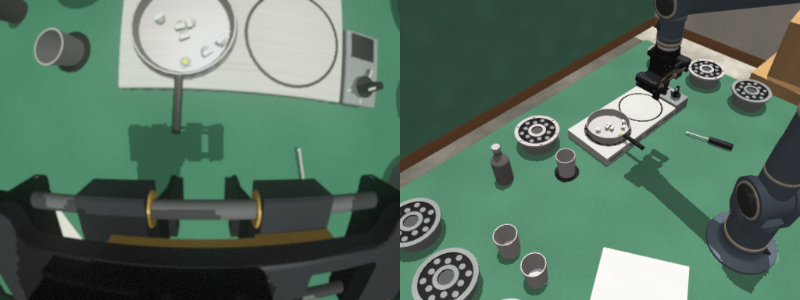

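Everything is in place: the pan with seven lenses on the grille, the cup on the pad, the knob at the mark, the other things untouched and no lenses left on the bench. Handing in.

```bash
python3 -c "
from bench import arm
arm.sign_off();print(arm.get_t())"
```

```text
the job is handed in; nothing more can be done
the job is handed in; nothing more can be done
```

The job is done and handed in at about 101 s of the 208 s allowed; no verdict was reported.

- **Gathering:** I put the four strays into the rightmost cup. One had been knocked about 9 cm aside and I found it again. The neighbouring cups left no room for a side grasp there, so I first set the cup on the pad from above and took it from the side there.
- **Pouring:** I poured the cup into the pan at the loading ring and stood it empty on the pad. Seven lenses lay in the pan, matching four strays plus the three seen in the cup at the start. The force reading fitted an empty cup.
- **Pan:** I slid it by its handle onto the grille at constant height.
- **Knob:** Closing the gripper first pulled the tool 4 mm sideways, so I re-centred and gripped again. I then pushed the knob down about 7 mm, turned it 1.2 rad clockwise, and let it rise under control before opening.

**Last checks:**
- The pan centre measured within about 1 mm of the grille's from the combined views. Single views differed by up to 3 mm.
- The cup measured on the pad centre. The side view differed by about 3 mm.
- The pointer lines up with the long mark. I brought the knob back to its starting height but did not measure it again after letting go.
- The lamp, bottle and screwdriver look where they were; I compared these by eye only.

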